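# Close the herb greenhouse roof flap with the hook pole

### The arm

A 7-joint arm with a two-finger parallel gripper is mounted at the origin on a cart in front of the work surface, level with it; the furniture and walls round the work are solid. World frame = base frame: x ahead of the robot, y to its left, z up, the work surface at z = 0. Lengths are in m, angles in rad, forces in N, time in s.
With the tool pointing down it reaches from about 0.4 to 0.85 m from the base axis. Payload 4.5 kg.
Tool frame: the origin (TCP) lies at the centre of the arm's flange, where the gripper is bolted on; the fingertips stand 166 mm ahead of it and the grasp point (between the pads) lies 147 mm ahead of it (r.grip_depth is the distance from the TCP to the grasp point, in m); z points along the fingers, y is the line along which they close (so a half turn about z gives the same grasp; the last joint's range is limited). The gripper opens to 88 mm and grips with 3 to 60 N. Pads are 18 mm wide; open, the fingers measure 123 mm over their backs; the gripper's body (75 mm by 187 mm) begins 45 mm behind the grasp point.
Start: joints at [1.311, 0.689, -0.195, 1.565, 0.157, 0.902, -0.215], TCP at [0.181, -0.598, 0.405] pointing down, gripper open.
Joint ranges: [-3.01, 3.01], [-0.46, 2.08], [-1.47, 1.51], [0.13, 2.56], [-1, 4.14], [0.04, 2.09], [-2.66, 2.66]. Speed limits (rad/s): [2.57, 2.57, 3.14, 3.14, 3.14, 3.14, 3.14].

### API

Orientations are given as a unit quaternion [x, y, z, w].
In Python, from plant import status, cams, r, finder gives the robot as it stands.
- The arm moves only by the tool play_rows, never from a script. Its argument "rows" is a list of rows, each a list of 7 numbers: the opening in per cent of the stroke, from 0 (shut) to 100 (fully open), then the shift along the tool's x, y, z in m, then the turn, a rotation vector about the tool's x, y, z in degrees. A call has 1 to 8 rows; each row shifts and turns the commanded pose from where the row before left it, along the tool's axes as they then stand; what a row does not reach is not made up. A row lasts 1/8 s, in which the tool goes at most 62.5 mm and 10.7 degrees, less where a joint would pass 70% of its speed; a pose out of reach is approached as far as the arm can. A call with a gripper value outside its range is refused whole. The fingers move at their own pace and stop on an object; "grip_force" is the grip in N (left out, the last holds). Time passes only in rows, so rows that do not move let the fingers close. It gives the time, the measured TCP pose, the force, the opening and the grip force at its end, in the units of the state.
- status.get_state(): the state, without advancing time (a new reading comes with each control period).
- cams.snapshot(name): name is "side" or "top"; returns the picture (400x640x3 uint8, red, green, blue); there is no depth.
- cams.camera_params(name): a dict with "vfov" (degrees; the focal length in pixels is half the picture's height over the tangent of half this angle, whatever the lens; pixels are square), "cx", "cy" (the principal point, pixels), "R" (3x3) and "t" (3): a world point X has camera coordinates R X + t. Camera axes: x right, y down, z forward; pixel columns grow to the right and rows downward; lengths in m; the calibration is good to about 2 mm. A picture is of the moment at which its call begins. camera_params takes no time and is no camera call.
- r.finish_job(): hands the job in; it is judged then, once.
Trained networks look in the newest picture that a camera, given by its name, has taken for a name from the list of things; names that differ only in an ending like _2 or _b are one class to them, and where a whole thing is asked for, a point or a joint stands for the part that bears it (a point fixed in the world has none). Each returns a list of dicts, best first, with "score" (0 to 1); they miss things now and then, are a little off and sometimes report something else, mostly with a low value. They report only what shows in the picture. A call takes as long as a camera call.
- finder.spot_in(camera, label): "at" ([x, y, z] in m, in the coordinates of the camera as it stood for that picture, good to about 4 mm: the middle of the surface that is visible of it).
- finder.regions_of(camera, label): "mask" (400x640 bool, what is visible of it).
The state is a dict: "clock": time; "q": joint angles; "qd": joint speeds; "joint_torque": joint torques, N m; "tool_pos": TCP position; "eef_rot": TCP orientation; "contact_force": force on the tool from outside, world axes, zero at the start; "moment": the same for the moment, N m; "opening": opening from 0.0 (shut) to 1.0 (fully open); "finger_force": force on a finger pad.
Only numpy, scipy, OpenCV 4.12 (cv2) and the standard library are available. Lean on these libraries where they do the work, as an engineer would, in place of code of your own. Each camera call takes 0.05 s, during which the arm holds its last target. There are 200 camera calls.

### The job

The roof flap of the little herb greenhouse stands open. Pick up the hook pole, put its hook through the ring eye on the edge of the flap, pull the flap gently down until it is fully shut with the hook still in the ring, then unhook and lay the pole back down flat on the worktop, not dropping it. Only the pole may touch the greenhouse, its lamp or flap, and leave the coffee pot and the garlic where they stand.

Things in the scene. Friction and masses are not known exactly. Their poses are not given: they have to be found in the camera images.
- greenhouse: fixed tabletop greenhouse: grey tray 160 (x) x 250 (y) x 30 mm, aluminium frame, clear walls, two terracotta pots inside; front edge of the roof 170 mm high. Origin: centre of its underside on the worktop; its front looks along its -x, roughly towards the robot. Behind (x = +71 mm, y = +-110 mm) two posts rise to 460 mm and carry side arms and a lamp bar over the front
- lamp (a point): middle of the lamp bar's underside, 85 mm in front (-x) of the greenhouse's origin, 429 mm up; axes as the greenhouse. The bar is 50 mm deep (x), 232 mm long (y), 25 mm high. It bars the way of an upright gripper that follows the ring: lean the gripper back 30 to 45 degrees, away from the greenhouse, so that the pole points forward and up; less lean serves once the flap is half down
- flap (a joint): hinge of the roof flap, rad: 0 is shut, positive is open; starts at 1.35 to 1.9. Axis parallel to the greenhouse's y. Stiff hinge: the flap (120 g) stays at any angle; moving the ring takes about 0.5 to 2.5 N. A stop bears at 0. No latch
- flap_hinge (a point): middle of the hinge axis at the flap's back edge: 58 mm behind (+x) the greenhouse's origin, 207 mm high. Axes turn with the flap: -x runs along the flap to the ring, y along the hinge (the greenhouse's y). Shut, the flap slopes 0.25 rad down to the front: its angle above level is joint minus 0.25 rad. White frame, clear pane, 125 mm from hinge to free edge, 220 mm wide, 10 mm thick
- eye (a point): centre of the steel ring eye on the middle of the flap's free edge, 150 mm from the hinge axis. Wire 6 mm thick, clear opening 40 mm across; its opening faces sideways (along the hinge), so the hook enters along y. Axes as at flap_hinge. About 350 mm high when the flap stands straight up, about 170 mm when shut
- pole: loose hook pole, about 70 to 130 g, lying on the worktop to the robot's right, hook ahead: wooden handle 90 mm long (x), 22 mm wide (y), 30 mm high, then a steel rod of 8 mm diameter along +x whose end is bent square to the +y side into a 50 mm prong. Origin: underside of the middle of the handle
- pole_grip (a point): middle of the pole's handle, 15 mm above its underside; axes as the pole
- hook_elbow (a point): bend of the hook, 155 mm ahead (+x) of pole_grip
- hook_mid (a point): middle of the prong, 25 mm to +y of the bend
- hook_tip (a point): free end of the prong, 50 mm to +y of the bend
- coffee_pot: stove-top metal coffee pot, 98x155x174 mm, bystander; origin under its middle
- garlic: garlic bulb about 55 mm across, bystander; origin at its underside

How it is judged:
On the way, in this order (a step that is already met when the one before it is completed fails the run):
1. the hook's prong is through the ring eye while the flap is still open (((y of hook_tip in the frame of eye above 0.003 m and y of hook_elbow in the frame of eye below -0.003 m) or (y of hook_tip in the frame of eye below -0.003 m and y of hook_elbow in the frame of eye above 0.003 m)) and x of hook_mid in the frame of eye between -0.024 and 0.024 m and z of hook_mid in the frame of eye between -0.024 and 0.024 m and value of joint flap above 1.2 rad), for 0.1 s.
2. the flap is pulled nearly down (below 0.25 rad) with the prong still through the ring (((y of hook_tip in the frame of eye above 0.003 m and y of hook_elbow in the frame of eye below -0.003 m) or (y of hook_tip in the frame of eye below -0.003 m and y of hook_elbow in the frame of eye above 0.003 m)) and x of hook_mid in the frame of eye between -0.024 and 0.024 m and z of hook_mid in the frame of eye between -0.024 and 0.024 m and value of joint flap below 0.25 rad), for 0.1 s.
At the end, for the whole second after the job is handed in: The flap is shut (joint below 0.07 rad, about 10 mm at its edge) and the pole lies flat and still on the worktop (middle of the handle and bend of the hook both 0 to 30 mm high) (value of joint flap below 0.07 rad and height (world z) of pole_grip between 0 and 0.03 m and height (world z) of hook_elbow between 0 and 0.03 m and linear speed of pole below 0.03 m/s); the robot touches nothing.
It fails at once if the hand or the arm touches the greenhouse, its lamp or flap (over 2 N) (contact force between any of the fingers, the arm and greenhouse above 2 N).
It fails at once if the flap is slammed (closing faster than 2.5 rad/s) (velocity of joint flap below -2.5 rad/s).
It fails at once if the pole is let go with its handle more than 60 mm above the worktop (height (world z) of pole_grip above 0.06 m and contact force between the fingers and pole below 0.2 N).
It fails at once if the coffee pot or garlic is shifted by more than 30 mm (distance of any of coffee_pot, garlic from where it was at the start of the episode above 0.03 m).
It also fails if it takes over 54 s, if anything falls off the work surface, if the arm or the gripper's body presses on something with over 40 N, if the wrist force passes 120 N, or if a joint passes its speed limit or range.

## Working session

There is one attempt and no reset: what is moved stays moved. The work goes in short steps, Python scripts to look and compute and a tool call to move; the robot and the scene stay as the last step left them, time stands still between calls to the robot, and variables do not carry over. Pictures are saved under pics/ and viewed, at most 10 in all, crops included, and the job is handed in when it is done.

Besides the shell and the picture viewer there is one more tool, called after "Emit:" as name(argument=value, ...), one argument or row to a line, values as JSON. play_rows: Moves the arm, as the interface text tells. Its arguments: {"type":"object","properties":{"rows":{"type":"array","items":{"type":"array","items":{"type":"number"}}},"grip_force":{"type":"number"}},"required":["rows"]}

```bash
mkdir -p pics; ls
cat > h.py <<'E'
import numpy as np, cv2
from plant import status,cams,r,finder
from scipy.spatial.transform import Rotation as Ro
def P(c):
    p=cams.camera_params(c);f=200/np.tan(np.radians(p['vfov'])/2)
    return np.array(p['R']),np.array(p['t']),f,p['cx'],p['cy']
def snap(c,n=None):
    im=cams.snapshot(c)
    if n: cv2.imwrite('pics/'+n,im[:,:,::-1])
    return im
def spot(c,l,k=2):
    R,t,*_=P(c)
    return [(round(d['score'],2),np.round(R.T@(np.array(d['at'])-t),3)) for d in finder.spot_in(c,l)[:k]]
def proj(c,X):
    R,t,f,cx,cy=P(c);x=R@np.array(X)+t
    return np.array([f*x[0]/x[2]+cx,f*x[1]/x[2]+cy])
def ray(c,uv):
    R,t,f,cx,cy=P(c);d=R.T@np.array([(uv[0]-cx)/f,(uv[1]-cy)/f,1]);return -R.T@t,d/np.linalg.norm(d)
def onz(c,uv,z):
    o,d=ray(c,uv);return o+d*(z-o[2])/d[2]
def tri(a,b):  # a,b=(cam,uv)
    o1,d1=ray(*a);o2,d2=ray(*b)
    s=np.linalg.lstsq(np.c_[d1,-d2],o2-o1,rcond=None)[0]
    p,q=o1+s[0]*d1,o2+s[1]*d2
    return (p+q)/2,np.linalg.norm(p-q)
E
python3 - <<'E'
from h import *
for c in('side','top'):
    snap(c,c+'0.png')
    for l in('pole','pole_grip','hook_elbow','hook_tip','hook_mid','eye','flap','flap_hinge','lamp','greenhouse','coffee_pot','garlic'):
        print(c,l,spot(c,l))
    R,t,*_=P(c);print(c,-R.T@t,R[2])
print(status.get_state())
E
```

```text
pics
side pole [(0.78, array([ 0.489, -0.238,  0.021]))]
side pole_grip [(0.82, array([ 0.49 , -0.234,  0.016]))]
side hook_elbow [(0.61, array([ 0.491, -0.235,  0.018]))]
side hook_tip [(0.74, array([ 0.491, -0.237,  0.016]))]
side hook_mid [(0.56, array([ 0.488, -0.236,  0.016])), (0.24, array([0.711, 0.049, 0.27 ]))]
side eye [(0.91, array([0.711, 0.048, 0.269]))]
side flap [(0.85, array([0.711, 0.045, 0.271])), (0.25, array([ 0.489, -0.236,  0.013]))]
side flap_hinge [(0.86, array([0.712, 0.046, 0.272]))]
side lamp [(0.61, array([0.677, 0.076, 0.157]))]
side greenhouse [(0.89, array([0.677, 0.07 , 0.161]))]
side coffee_pot [(0.66, array([ 0.685, -0.231,  0.123]))]
side garlic [(0.85, array([ 0.366, -0.057,  0.035])), (0.74, array([ 0.685, -0.232,  0.122]))]
side [0.02756766 0.89464509 0.82945069] [ 0.42090681 -0.78475028 -0.45497743]
top pole [(0.78, array([ 0.503, -0.246,  0.031]))]
top pole_grip [(0.86, array([ 0.502, -0.244,  0.026]))]
top hook_elbow [(0.83, array([ 0.506, -0.245,  0.031])), (0.23, array([0.655, 0.034, 0.377]))]
top hook_tip [(0.78, array([ 0.505, -0.242,  0.0
[... 623 characters left out ...]
k': 1.3, 'q': array([ 1.31079902,  0.68907531, -0.19460243,  1.56530131,  0.15726836,
        0.90250918, -0.21508879]), 'qd': array([-0.00142353,  0.00030585, -0.00181025,  0.00119724,  0.00010989,
       -0.00018299, -0.00118146]), 'joint_torque': array([-1.82946892e-04, -5.27494776e+01, -1.26732945e+00, -1.53745061e+01,
       -5.19830757e-02, -6.74461353e-04, -3.54998156e-05]), 'tool_pos': array([ 0.18102188, -0.59821699,  0.40475784]), 'eef_rot': array([9.89228610e-01, 1.46378810e-01, 2.32494859e-05, 3.94271666e-05]), 'contact_force': array([0.08222645, 0.0572348 , 0.10250463]), 'moment': array([-0.04515062, -0.00449775,  0.0034638 ]), 'finger_force': 0.0, 'opening': 0.9988184807073719}
```

```bash
sleep 1
```

```text
(no output)
```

View images.

View pics/side0.png

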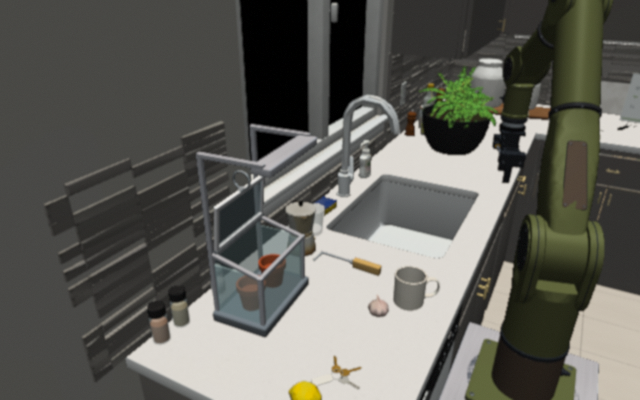

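View pics/top0.png

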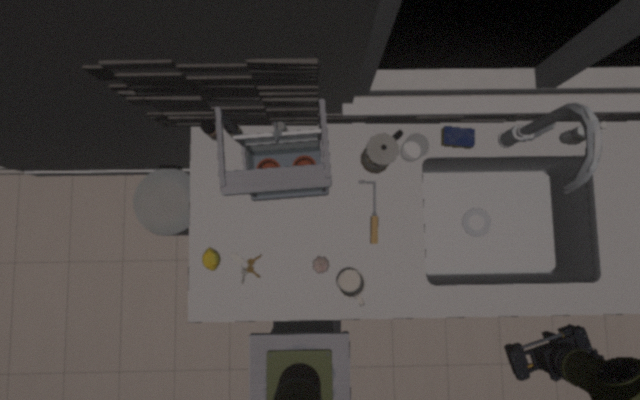

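Run:
```python
import cv2,numpy as np
t=cv2.imread('pics/top0.png');s=cv2.imread('pics/side0.png')
a=cv2.resize(t[95:255,205:405],None,fx=4,fy=3.75*0+4,interpolation=cv2.INTER_CUBIC)[:600]
b=cv2.resize(s[115:335,190:390],None,fx=2.7,fy=2.7,interpolation=cv2.INTER_CUBIC)
cv2.imwrite('pics/tc.png',a[:600]);cv2.imwrite('pics/sc.png',b)
```

```text
(no output)
```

View pics/tc.png

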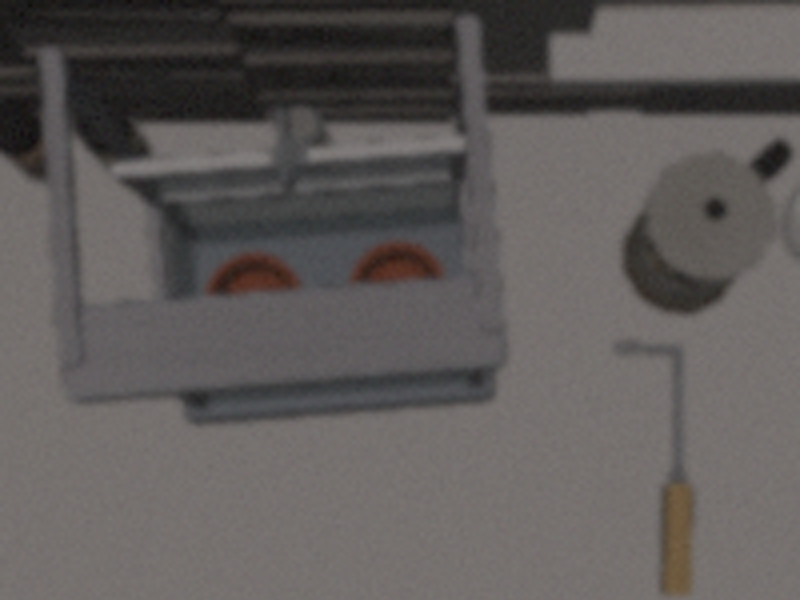

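View pics/sc.png

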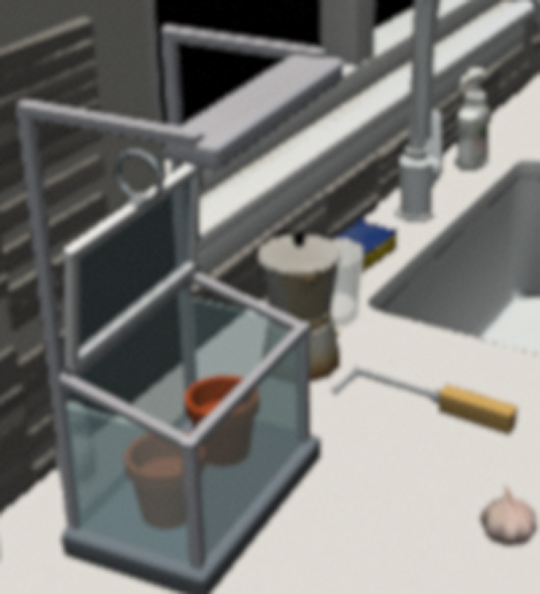

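```bash
cat > fit.py <<'E'
from h import *
from scipy.optimize import least_squares
T=lambda x,y:(205+x/4,95+y/4); S=lambda x,y:(190+x/2.7,115+y/2.7)
obs=[('side',S(138,172),'f',(-.15,0,0)),('side',S(70,250),'f',(-.125,.11,0)),('side',S(195,170),'f',(-.125,-.11,0)),
('side',S(207,592),'g',(-.08,.125,0)),('side',S(66,550),'g',(.08,.125,0)),('side',S(320,458),'g',(-.08,-.125,0)),
('top',T(288,150),'f',(-.15,0,0)),('top',T(116,168),'f',(-.125,.11,0)),('top',T(463,143),'f',(-.125,-.11,0)),
('top',T(190,420),'g',(-.08,.125,0)),('top',T(494,397),'g',(-.08,-.125,0)),
('top',T(70,400),'g',(-.11,.116,.429)),('top',T(502,368),'g',(-.11,-.116,.429))]
def wp(p,fr,X):
    x,y,a,q=p;X=np.array(X,float)
    if fr=='f': X=Ro.from_euler('y',q-.25).apply(X)+[.058,0,.207]
    return Ro.from_euler('z',a).apply(X)+[x,y,0]
def res(p): return np.concatenate([proj(c,wp(p,fr,X))-uv for c,uv,fr,X in obs])
if __name__=='__main__':
    s=least_squares(res,[.67,.05,0,1.6],loss='soft_l1');print(s.x);print(res(s.x).reshape(-1,2).round(1))
    print('eye',wp(s.x,'f',(-.15,0,0)))
    for n,u,z in(('elbow',T(680,349),.015),('tip',T(615,348),.015),('hf',T(678,485),.03),('hb',T(676,594),.03),('hc',T(677,540),.03)):print(n,onz('top',u,z).round(4))
    for n,u,z in(('elbow',S(357,372),.015),('tip',S(335,392),.015)):print('s',n,onz('side',u,z).round(4))
E
python3 fit.py
```

```text
[0.66630867 0.02715698 0.06217343 1.69635087]
[[ 0.3  1.1]
 [-1.3 -0.6]
 [ 1.6 -4.9]
 [-1.8  4.1]
 [-3.   1.7]
 [ 0.3 -0.6]
 [-0.5 -0.1]
 [-1.6  0.2]
 [ 1.8 -0.2]
 [ 0.2  0.5]
 [ 0.2  0.4]
 [ 0.9  0.2]
 [ 1.  -0.1]]
eye [0.70561391 0.02960387 0.35584   ]
elbow [ 0.631  -0.2541  0.015 ]
tip [ 0.6326 -0.201   0.015 ]
hf [ 0.5193 -0.247   0.03  ]
hb [ 0.4327 -0.2429  0.03  ]
hc [ 0.4754 -0.2449  0.03  ]
s elbow [ 0.628  -0.2491  0.015 ]
s tip [ 0.6301 -0.1997  0.015 ]
```

```bash
cat > plan.py <<'E'
from h import *
def tcp(gx,gy,gz,yaw,lean,off=.156):
    """TCP pose for point `off` ahead on tool z at given place; yaw/lean deg of tool x"""
    R=Ro.from_matrix(np.c_[[1,0,0],[0,-1,0],[0,0,-1]].T)
    R=Ro.from_euler('z',yaw,degrees=True)*Ro.from_euler('y',-lean,degrees=True)*R
    return np.array([gx,gy,gz])-R.as_matrix()[:,2]*off,R
def rows(wps,op,step=.055,deg=9,start=None):
    s=status.get_state()
    p,R=start if start else (s['tool_pos'],Ro.from_quat(s['eef_rot']))
    for q,Q in wps:
        rv=(R.inv()*Q).as_rotvec(degrees=True);d=q-p
        n=int(max(1,np.ceil(np.linalg.norm(d)/step),np.ceil(np.linalg.norm(rv)/deg)))
        print('wp',np.round(q,3),n,'rows')
        dr=Ro.from_rotvec(rv/n,degrees=True)
        for i in range(n):
            sh=R.inv().apply(q-p)/(n-i)
            sh=np.round(sh,4);t=np.round((R.inv()*Q).as_rotvec(degrees=True)/(n-i),1)
            print([op]+sh.tolist()+t.tolist(),end=',\n')
            p=p+R.apply(sh);R=R*Ro.from_rotvec(t,degrees=True)
    return p,R
E
python3 - <<'E'
from plan import *
print([a for a in dir(r) if a[0]!='_'])
rows([tcp(.477,-.2455,.025,-2,0,.147+.09)],50,.05)
print(onz('top',(350,281),.08))
E
```

```text
['Unreachable', 'finish_job', 'grip_depth']
wp [ 0.477 -0.246  0.262] 10 rows
[50, 0.0385, -0.0252, 0.0143, 0.0, -0.0, 1.9],
[50, 0.0377, -0.0265, 0.0143, 0.0, -0.0, 1.9],
[50, 0.0368, -0.0277, 0.0143, 0.0, -0.0, 1.9],
[50, 0.0359, -0.0289, 0.0143, 0.0, -0.0, 1.9],
[50, 0.0349, -0.0301, 0.0143, 0.0, -0.0, 1.9],
[50, 0.0338, -0.0312, 0.0142, 0.0, -0.0, 1.9],
[50, 0.0328, -0.0323, 0.0143, 0.0, -0.0, 1.9],
[50, 0.0317, -0.0334, 0.0142, 0.0, -0.0, 1.8],
[50, 0.0307, -0.0343, 0.0143, 0.0, -0.0, 1.9],
[50, 0.0295, -0.0353, 0.0142, 0.0, -0.0, 1.8],
[ 0.32246901 -0.1597639   0.08      ]
```

Emit:
play_rows(
  rows=[
    [50,0.0385,-0.0252,0.0143,0,0,1.9],
    [50,0.0377,-0.0265,0.0143,0,0,1.9],
    [50,0.0368,-0.0277,0.0143,0,0,1.9],
    [50,0.0359,-0.0289,0.0143,0,0,1.9],
    [50,0.0349,-0.0301,0.0143,0,0,1.9],
    [50,0.0338,-0.0312,0.0142,0,0,1.9],
    [50,0.0328,-0.0323,0.0143,0,0,1.9],
    [50,0.0317,-0.0334,0.0142,0,0,1.8],
  ],
)

```text
clock: 2.3
tool_pos: [0.4189, -0.3149, 0.2902]
eef_rot: [1.0, 0.015, 0.0, 0.0]
contact_force: [1.2, -1.2, -0.3]
opening: 0.5
finger_force: 0.0
```

Emit:
play_rows(
  rows=[
    [50,0.0307,-0.0343,0.0143,0,0,1.9],
    [50,0.0295,-0.0353,0.0142,0,0,1.8],
    [50,0,0,0,0,0,0],
  ],
)

```text
clock: 2.68
tool_pos: [0.4799, -0.2412, 0.2611]
eef_rot: [1.0, -0.013, 0.001, -0.002]
contact_force: [-0.5, 0.2, 0.3]
opening: 0.499
finger_force: 0.0
```

Run:
```python
from plan import *
snap('side');print(spot('side','pole_grip'))
rows([tcp(.477,-.2455,.025,-2,0,.147)],50,.03)
```

```text
[(0.86, array([ 0.49 , -0.235,  0.018]))]
wp [ 0.477 -0.246  0.172] 3 rows
[50, -0.0, 0.0, 0.03, 0.0, 0.0, 0.0],
[50, -0.0001, 0.0, 0.03, 0.0, 0.0, 0.1],
[50, -0.0, 0.0001, 0.03, 0.0, 0.0, 0.0],
```

Emit:
play_rows(
  rows=[
    [50,0,0,0.03,0,0,0],
    [50,0,0,0.03,0,0,0],
    [50,0,0,0.03,0,0,0],
    [50,0,0,0,0,0,0],
    [0,0,0,0,0,0,0],
    [0,0,0,0,0,0,0],
    [0,0,0,0,0,0,0],
    [0,0,0,0,0,0,0],
  ],
  grip_force=60,
)

```text
clock: 3.78
tool_pos: [0.4773, -0.2459, 0.1732]
eef_rot: [1.0, -0.017, 0.001, 0.001]
contact_force: [-1.3, -0.4, 7.0]
opening: 0.243
finger_force: 60.0
```

Emit:
play_rows(
  rows=[
    [0,0,0,-0.02,0,0,0],
    [0,0,0,-0.04,0,0,0],
    [0,0,0,-0.05,0,0,0],
    [0,0,0,-0.05,0,0,0],
    [0,0,0,-0.03,0,0,0],
    [0,0,0,0,0,0,0],
  ],
)

```text
clock: 4.53
tool_pos: [0.4773, -0.2457, 0.3653]
eef_rot: [1.0, -0.017, 0.003, 0.001]
contact_force: [-0.7, 0.5, -1.6]
opening: 0.243
finger_force: 60.0
```

```bash
cat >> plan.py <<'E'
GY=np.radians(3.56)
def hook(P,lean,yaw=3.56,pm=(.155,-.025,.156)):
    """TCP pose putting prong middle at P"""
    _,R=tcp(0,0,0,yaw,lean); return np.array(P)-R.apply(pm),R
EYE=np.array([.706,.030,.356])
def rel(dx,dy,dz,E=EYE): return E+Ro.from_euler('z',GY).apply([dx,dy,dz])
E
python3 - <<'E'
from plan import *
p=rows([hook(rel(-.13,-.2,0),42),hook(rel(-.13,-.07,0),42)],0,.05,9)
E
```

```text
wp [ 0.371 -0.216  0.368] 5 rows
[0, -0.0214, -0.0051, -0.0007, 0.4, 8.3, -1.0],
[0, -0.021, -0.0055, -0.0038, 0.4, 8.3, -1.1],
[0, -0.0202, -0.006, -0.0067, 0.5, 8.4, -1.0],
[0, -0.0188, -0.0064, -0.0095, 0.4, 8.3, -1.1],
[0, -0.0172, -0.0068, -0.0121, 0.5, 8.4, -1.0],
wp [ 0.363 -0.087  0.368] 3 rows
[0, -0.0, -0.0433, 0.0, -0.0, -0.0, -0.0],
[0, -0.0, -0.0434, 0.0001, -0.0, -0.0, -0.0],
[0, -0.0, -0.0433, 0.0, -0.0, -0.1, -0.0],
```

Emit:
play_rows(
  rows=[
    [0,-0.0214,-0.0051,-0.0007,0.4,8.3,-1.0],
    [0,-0.021,-0.0055,-0.0038,0.4,8.3,-1.1],
    [0,-0.0202,-0.006,-0.0067,0.5,8.4,-1.0],
    [0,-0.0188,-0.0064,-0.0095,0.4,8.3,-1.1],
    [0,-0.0172,-0.0068,-0.0121,0.5,8.4,-1.0],
    [0,0,-0.0433,0,0,0,0],
    [0,0,-0.0433,0,0,0,0],
    [0,0,-0.0433,0,0,0,0],
  ],
)

```text
clock: 5.52
tool_pos: [0.4118, -0.1212, 0.4199]
eef_rot: [0.97, 0.022, 0.238, -0.033]
contact_force: [0.6, -0.3, -1.5]
opening: 0.249
finger_force: 60.0
```

Run:
```python
from plan import *
print(status.get_state()['tool_pos'],status.get_state()['clock'])
p=rows([hook(rel(-.02,-.07,0),42)],0,.04,9)
```

```text
[ 0.41180539 -0.12124873  0.41988616] 5.525
wp [ 0.473 -0.08   0.368] 3 rows
[0, 0.0104, -0.0117, 0.0256, -0.8, 4.8, -0.6],
[0, 0.0083, -0.012, 0.0263, -0.8, 4.8, -0.7],
[0, 0.0063, -0.0123, 0.0267, -0.8, 4.7, -0.6],
```

Emit:
play_rows(
  rows=[
    [0,0,0,0,0,0,0],
    [0,0,0,0,0,0,0],
  ],
)

```text
clock: 5.78
tool_pos: [0.4122, -0.1225, 0.4198]
eef_rot: [0.97, 0.022, 0.239, -0.032]
contact_force: [0.4, -1.0, -1.2]
opening: 0.241
finger_force: 60.0
```

Run:
```python
from plan import *
s=status.get_state();print(s['tool_pos'],s['clock'],s['q'],s['opening'])
snap('side','side1.png')
p=rows([hook(rel(-.13,-.07,0),42),hook(rel(-.02,-.07,0),42)],0,.025,4)
```

```text
[ 0.41218951 -0.12246084  0.41976602] 5.775 [ 0.49884932  0.39010874 -0.34830952  2.29156176 -0.99959173  0.04266478
 -0.32841927] 0.24132397268074243
wp [ 0.363 -0.087  0.368] 4 rows
[0, -0.0166, -0.0092, 0.0064, -0.6, 3.6, -0.5],
[0, -0.0169, -0.0093, 0.0052, -0.6, 3.6, -0.5],
[0, -0.0171, -0.0096, 0.004, -0.5, 3.5, -0.5],
[0, -0.0173, -0.0097, 0.0029, -0.6, 3.6, -0.4],
wp [ 0.473 -0.08   0.368] 5 rows
[0, 0.0163, -0.0, 0.0147, 0.0, -0.0, -0.0],
[0, 0.0164, -0.0, 0.0147, 0.0, -0.0, -0.0],
[0, 0.0163, -0.0, 0.0148, 0.0, -0.0, -0.0],
[0, 0.0164, -0.0, 0.0147, 0.0, -0.0, -0.0],
[0, 0.0163, -0.0, 0.0148, 0.0, -0.0, -0.0],
```

View pics/side1.png

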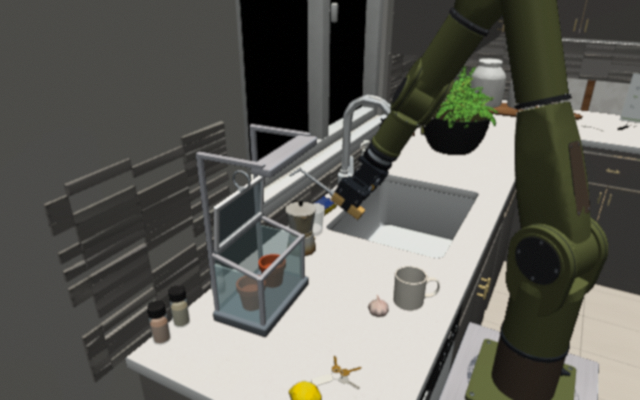

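```bash
cat > kin.py <<'E'
import numpy as np, itertools
from scipy.spatial.transform import Rotation as Ro
from scipy.optimize import least_squares
def fk(q,L,s):
    # L: base z, a,b,c lengths, elbow offsets e1,e2, wrist off w, shoulder off
    h,a,b,c,e1,e2,w,o,ty=L
    M=Ro.identity();p=np.array([0,0,h])
    M=M*Ro.from_euler('z',s[0]*q[0]);p=p+M.apply([o,0,0])
    M=M*Ro.from_euler('y',q[1]);M=M*Ro.from_euler('z',s[1]*q[2]);p=p+M.apply([e1,0,a])
    M=M*Ro.from_euler('y',q[3]);p=p+M.apply([e2,0,0]);M=M*Ro.from_euler('z',s[2]*q[4]);p=p+M.apply([0,0,b])
    M=M*Ro.from_euler('y',q[5]);p=p+M.apply([w,0,0]);M=M*Ro.from_euler('z',s[3]*q[6]);p=p+M.apply([0,0,c])
    return p,M*Ro.from_euler('z',ty)
D=[([1.31079902,.68907531,-.19460243,1.56530131,.15726836,.90250918,-.21508879],[.18102188,-.59821699,.40475784],[.98922861,.14637881,2.3e-5,3.9e-5]),
([.49884932,.39010874,-.34830952,2.29156176,-.99959173,.04266478,-.32841927],[.41218951,-.12246084,.41976602],[.97,.022,.239,-.032])]
if __name__=='__main__':
    for s in itertools.product((1,-1),repeat=4):
        def res(L):
            o=[]
            for q,p,Q in D:
                P,M=fk(q,L,s);o+=list((P-p)*5)+list((Ro.from_quat(Q).inv()*M).as_rotvec())
            return np.r_[o,.02*np.array(L[4:8])]
        for ty in(0,np.pi):
            f=least_squares(res,[.3,.35,.35,.2,0,0,0,0,ty])
            print(s,round(f.cost,6),f.x.round(4)) if f.cost<.05 else 0
E
python3 kin.py
```

```text
(1, 1, 1, -1) 0.033962 [ 4.8066 -2.1705  0.5808  1.8229  0.3571  0.4141 -0.596  -0.1799 -2.4362]
(1, 1, 1, -1) 0.033962 [ 4.8066 -2.1705  0.5808  1.8229  0.3571  0.4141 -0.596  -0.1799  3.847 ]
(-1, -1, -1, 1) 0.012949 [-0.0423  0.6789  0.1983  0.0512 -0.0477 -0.0868  0.0319  0.0544  2.1148]
(-1, -1, -1, 1) 0.012949 [-0.0423  0.6789  0.1983  0.0512 -0.0477 -0.0868  0.0319  0.0544  2.1148]
(-1, -1, -1, -1) 3e-06 [-0.0423  0.6789  0.1983  0.0512 -0.0477 -0.0868  0.0319  0.0544  1.5712]
(-1, -1, -1, -1) 3e-06 [-0.0423  0.6789  0.1983  0.0512 -0.0477 -0.0868  0.0319  0.0544  1.5712]
```

Emit:
play_rows(
  rows=[
    [0,0.02,0.03,0,0,-2,0],
    [0,0.02,0.03,0,0,-2,0],
    [0,0.02,0.03,0,0,-2,0],
    [0,0,0,0,0,0,0],
  ],
)

```text
clock: 6.32
tool_pos: [0.4709, -0.2102, 0.4402]
eef_rot: [0.981, 0.022, 0.191, -0.029]
contact_force: [-0.5, 1.1, -0.8]
opening: 0.246
finger_force: 60.0
```

```bash
python3 -c "
from plan import *
s=status.get_state();print([list(s[k]) for k in('q','tool_pos','eef_rot')])" | tee -a dat.txt
```

```text
[[np.float64(0.25439845839280356), np.float64(0.4584810818399002), np.float64(0.20893434023617496), np.float64(2.0079330385935066), np.float64(-0.7419060360172572), np.float64(0.46472178166637496), np.float64(-0.4641184650533282)], [np.float64(0.47086999533427215), np.float64(-0.21023299012098104), np.float64(0.4401587652444968)], [np.float64(0.980998710984921), np.float64(0.02176471238785657), np.float64(0.1905637021885971), np.float64(-0.029211329116850475)]]
```

Emit:
play_rows(
  rows=[
    [0,-0.02,0.03,0.03,0,-6,4],
    [0,0,0.03,0.03,0,-6,4],
    [0,0.0,0,0.03,0,-6,4],
    [0,0,0,0,0,0,0],
  ],
)

```text
clock: 6.82
tool_pos: [0.477, -0.2598, 0.34]
eef_rot: [0.996, -0.073, 0.028, -0.048]
contact_force: [-1.4, 0.7, -0.4]
opening: 0.245
finger_force: 60.0
```

```bash
python3 -c "
from plan import *
s=status.get_state();print([list(s[k]) for k in('q','tool_pos','eef_rot')])" | tee -a dat.txt
cat > kfit.py <<'E'
from kin import *
D=D+[eval(l) for l in open('dat.txt')]
s=(-1,)*4
def res(L):
    o=[]
    for q,p,Q in D:
        P,M=fk(q,L,s);o+=list((P-p)*5)+list((Ro.from_quat(Q).inv()*M).as_rotvec())
    return np.r_[o,.002*np.array(L[4:8])]
f=least_squares(res,[.3,.35,.35,.2,0,0,0,0,1.57]);print(f.cost,f.x.round(4));print(res(f.x).reshape(-1,6)[:len(D)].round(3) if 0 else res(f.x)[:6*len(D)].reshape(-1,6).round(3))
E
python3 kfit.py
```

```text
[[np.float64(0.21225462827767258), np.float64(0.7117668920595194), np.float64(0.3975003843026819), np.float64(1.9015989635168562), np.float64(-0.6270053290352929), np.float64(0.6581714009727371), np.float64(-0.6795658807258956)], [np.float64(0.4769889634309529), np.float64(-0.2598217761680503), np.float64(0.3400216626807784)], [np.float64(0.9957569799019029), np.float64(-0.0731395209177293), np.float64(0.027728843277087727), np.float64(-0.04847430976384442)]]
0.03630710978216453 [ 0.293   0.4728  0.2853  0.079   0.0263 -0.0314 -0.0415  0.0187  1.571 ]
[[ 0.228  0.104  0.027 -0.     0.     0.   ]
 [-0.    -0.03  -0.004  0.    -0.001 -0.001]
 [-0.018  0.031 -0.015  0.    -0.     0.   ]
 [ 0.066  0.051 -0.008  0.    -0.     0.   ]]
```

```bash
cat > klin.py <<'E'
from kin import *
import os
D=D+[eval(l) for l in open('dat.txt')]
# columns: h_z; o(after q1) x,y ; link a x,y,z ; link b x,y,z ; wrist x,y ; c z (x=y=0)
def frames(q):
    z=lambda a:Ro.from_euler('z',-a);y=lambda a:Ro.from_euler('y',a)
    A=z(q[0]);B=A*y(q[1])*z(q[2]);C=B*y(q[3])*z(q[4]);E=C*y(q[5]);return A,B,C,E
def row(q):
    A,B,C,E=[m.as_matrix() for m in frames(q)]
    E4=(Ro.from_matrix(B)*Ro.from_euler('y',q[3])).as_matrix()
    return np.c_[[0,0,1],A[:,:2],B,E4[:,:2],C[:,2:],E]
W=np.array([1,.2,.2,.2,.2,1,.2,.2,1,.2,.2,1])
def solve(lam=1e-3):
    M=np.vstack([row(q) for q,_,_ in D]);y=np.concatenate([p for _,p,_ in D])
    x0=np.array([.3,0,0,0,0,.4,0,0,.4,0,0,.12]);Mw=M*W
    u=np.linalg.solve(Mw.T@Mw+lam*np.eye(12),Mw.T@(y-M@x0));x=x0+W*u
    return x,(M@x-y)
def FK(q,x): return row(q)@x,frames(q)[3]*Ro.from_euler('z',-q[6])*Ro.from_euler('z',np.pi/2)
if __name__=='__main__':
    for lam in(1e-2,1e-3,1e-4,1e-5):
        x,e=solve(lam);print(lam,x.round(3),abs(e).max().round(4))
E
python3 klin.py
```

```text
0.01 [ 0.345  0.006 -0.015  0.005 -0.012  0.548 -0.004 -0.012  0.34  -0.002
 -0.004  0.148] 0.0034
0.001 [ 0.345  0.003 -0.018  0.005 -0.012  0.557 -0.002 -0.012  0.34  -0.
 -0.003  0.155] 0.0005
0.0001 [ 0.347  0.001 -0.019  0.001 -0.013  0.562 -0.    -0.013  0.343  0.
 -0.001  0.159] 0.0001
1e-05 [ 0.347  0.    -0.019  0.    -0.013  0.563 -0.    -0.013  0.345  0.
 -0.     0.16 ] 0.0
```

```bash
cat > ik.py <<'E'
from klin import *
from plan import *
X,_=solve(1e-5)
lo=np.array([-3.01,-.46,-1.47,.13,-1,.04,-2.66]);hi=np.array([3.01,2.08,1.51,2.56,4.14,2.09,2.66])
def ik(p,R,q0,w=1e-3,margin=.03):
    def f(q):
        P,M=FK(q,X);return np.r_[(P-p)*10,(R.inv()*M).as_rotvec()*3,w*(q-q0)]
    s=least_squares(f,np.clip(q0,lo+margin+1e-3,hi-margin-1e-3),bounds=(lo+margin,hi-margin));P,M=FK(s.x,X)
    return s.x,np.linalg.norm(P-p),np.degrees((R.inv()*M).magnitude())
HG=np.array([.666+.058*np.cos(GY),.027+.058*np.sin(GY),.207])
def eye(q): a=q-.25;return HG+Ro.from_euler('z',GY).apply([-.15*np.cos(a),0,.15*np.sin(a)])
E
python3 - <<'E'
from ik import *
q0=np.array(status.get_state()['q']) ;print(q0.round(2))
rng=np.random.default_rng(0)
for qf in(1.7,1.2,.6,0):
  for lean in(0,10,20,30,35,40,45):
    best={}
    p,R=hook(eye(qf),lean)
    for k in range(25):
        s=q0+rng.normal(0,.1,7) if k<5 else rng.uniform(lo,hi)
        q,e,a=ik(p,R,s)
        if e<1e-3 and a<.3:
            key=('hi' if q[4]>1.57 else 'lo');m=np.min(np.minimum(q-lo,hi-q))
            if key not in best or m>best[key][0]: best[key]=(m,q)
    print(qf,lean,p.round(2),{k:(round(v[0],2),v[1].round(2)) for k,v in best.items()})
E
```

```text
[ 0.21  0.71  0.4   1.9  -0.63  0.66 -0.68]
1.7 0 [ 0.55 -0.01  0.51] {'lo': (np.float64(0.92), array([ 0.04,  0.47, -0.18,  1.64,  0.09,  1.04, -1.68]))}
1.7 10 [ 0.53 -0.01  0.48] {'lo': (np.float64(0.68), array([ 0.05,  0.43, -0.18,  1.83,  0.13,  0.72, -1.71]))}
1.7 20 [ 0.51 -0.01  0.45] {'lo': (np.float64(0.37), array([-0.4 ,  0.46,  0.49,  2.03, -0.62,  0.41, -0.97]))}
1.7 30 [ 0.5  -0.01  0.41] {}
1.7 35 [ 0.49 -0.01  0.39] {'hi': (np.float64(0.23), array([ 0.2 ,  0.51, -0.42,  2.24,  2.29,  0.3 ,  2.43]))}
1.7 40 [ 0.49 -0.01  0.38] {'hi': (np.float64(0.25), array([ 0.3 ,  0.58, -0.57,  2.31,  2.45,  0.51,  2.3 ]))}
1.7 45 [ 0.49 -0.01  0.36] {'hi': (np.float64(0.2), array([ 0.48,  0.73, -0.91,  2.36,  2.37,  0.82,  2.44]))}
1.2 0 [ 0.48 -0.01  0.49] {'lo': (np.float64(0.69), array([-0.06,  0.4 , -0.02,  1.87,  0.01,  0.87, -1.6 ]))}
1.2 10 [ 0.46 -0.01  0.46] {'lo': (np.float64(0.52), array([ 0.39,  0.43, -0.68,  2.04,  0.49,  0.65, -2.1 ]))}
1.2 20 [ 0.44 -0.01  0.42] {'lo': (np.float64(0.18), array([-0.31,  0.4 ,  0.33,  2.24, -0.69,  0.22, -0.88]))}
1.2 30 [ 0.43 -0.01  
[... 457 characters left out ...]
.6 10 [ 0.41 -0.01  0.39] {'lo': (np.float64(0.28), array([ 0.24,  0.46, -0.47,  2.28,  0.69,  0.35, -2.32]))}
0.6 20 [ 0.39 -0.02  0.35] {'hi': (np.float64(0.1), array([ 0.14,  0.5 , -0.33,  2.46,  2.27,  0.23,  2.4 ]))}
0.6 30 [ 0.37 -0.02  0.32] {}
0.6 35 [ 0.37 -0.02  0.3 ] {}
0.6 40 [ 0.37 -0.02  0.28] {}
0.6 45 [ 0.37 -0.02  0.26] {}
0 0 [ 0.43 -0.01  0.33] {'lo': (np.float64(0.35), array([ 0.23,  0.62, -0.48,  2.21,  0.67,  0.45, -2.3 ]))}
0 10 [ 0.4  -0.01  0.3 ] {'hi': (np.float64(0.08), array([-0.17,  0.65,  0.14,  2.41,  3.92,  0.12,  0.8 ]))}
0 20 [ 0.38 -0.02  0.26] {}
0 30 [ 0.37 -0.02  0.23] {}
0 35 [ 0.36 -0.02  0.21] {}
0 40 [ 0.36 -0.02  0.19] {}
0 45 [ 0.36 -0.02  0.17] {}
```

Run:
```python
from ik import *
q0=np.array(status.get_state()['q'])
rng=np.random.default_rng(0)
def best(p,R,n=12):
    b=None
    for k in range(n):
        q,e,a=ik(p,R,q0+rng.normal(0,.1 if k<4 else .5,7))
        if e<1e-3 and a<.3 and q[4]<1.57:
            m=np.min(np.minimum(q-lo,hi-q))
            if b is None or m>b[0]: b=(round(m,2),q.round(2))
    return b
for off,dy in((0,-.07),(0,0),(-.006,0)):
  for lean in(20,22,24,26,28):
    P=EYE+Ro.from_euler('z',GY).apply([off,dy,0]);p,R=hook(P,lean)
    # clearance of gripper front face line to lamp front-bottom/top corners (x-z plane in gh frame)
    c=Ro.from_euler('z',-GY).apply(p-[.666,.027,0]);n=np.array([np.cos(np.radians(lean)),np.sin(np.radians(lean))])
    cl=[np.dot(np.array([-.11,z])-c[[0,2]],n) for z in(.429,.454)]
    print(off,dy,lean,p.round(3),'axis-to-lamp',np.round(cl,3),best(p,R))
```

```text
0 -0.07 20 [ 0.513 -0.077  0.45 ] axis-to-lamp [0.039 0.047] (np.float64(0.39), array([-0.18,  0.46,  0.39,  2.  , -0.59,  0.43, -0.86]))
0 -0.07 22 [ 0.51  -0.077  0.443] axis-to-lamp [0.043 0.053] (np.float64(0.32), array([-0.13,  0.45,  0.31,  2.03, -0.62,  0.36, -0.83]))
0 -0.07 24 [ 0.507 -0.078  0.435] axis-to-lamp [0.048 0.058] (np.float64(0.26), array([-0.11,  0.45,  0.28,  2.06, -0.74,  0.3 , -0.71]))
0 -0.07 26 [ 0.505 -0.078  0.428] axis-to-lamp [0.052 0.063] (np.float64(0.17), array([-0.02,  0.45,  0.16,  2.09, -0.75,  0.21, -0.7 ]))
0 -0.07 28 [ 0.502 -0.078  0.421] axis-to-lamp [0.057 0.068] (np.float64(0.08), array([ 0.04,  0.46,  0.07,  2.12, -0.92,  0.13, -0.53]))
0 0 20 [ 0.509 -0.007  0.45 ] axis-to-lamp [0.039 0.047] (np.float64(0.37), array([-0.4 ,  0.46,  0.49,  2.03, -0.61,  0.41, -0.98]))
0 0 22 [ 0.506 -0.008  0.443] axis-to-lamp [0.043 0.053] (np.float64(0.3), array([-0.38,  0.46,  0.45,  2.07, -0.68,  0.34, -0.9 ]))
0 0 24 [ 0.503 -0.008  0.435] axis-to-lamp [0.048 0.058] (np.float64(0.22), array([-0.32,  0.45,  0.37,  2.1 , -0.72,  0.26, -0.87]))
0 0 26 [ 
[... 253 characters left out ...]
65]))
-0.006 0 20 [ 0.503 -0.008  0.45 ] axis-to-lamp [0.045 0.053] (np.float64(0.37), array([-0.41,  0.45,  0.5 ,  2.05, -0.62,  0.41, -0.96]))
-0.006 0 22 [ 0.5   -0.008  0.443] axis-to-lamp [0.049 0.058] (np.float64(0.29), array([-0.37,  0.45,  0.44,  2.08, -0.67,  0.33, -0.91]))
-0.006 0 24 [ 0.497 -0.008  0.435] axis-to-lamp [0.053 0.063] (np.float64(0.21), array([-0.31,  0.44,  0.34,  2.11, -0.7 ,  0.25, -0.89]))
-0.006 0 26 [ 0.494 -0.008  0.428] axis-to-lamp [0.057 0.068] (np.float64(0.13), array([-0.27,  0.44,  0.28,  2.14, -0.84,  0.17, -0.75]))
-0.006 0 28 [ 0.492 -0.008  0.421] axis-to-lamp [0.062 0.074] (np.float64(0.03), array([-0.17,  0.44,  0.13,  2.17, -0.84,  0.07, -0.75]))
```

Run:
```python
from plan import *
rows([(np.array([.4773,-.2457,.20]),tcp(0,0,0,-2,0)[1]),(np.array([.4773,-.2457,.174]),tcp(0,0,0,-2,0)[1])],0,.03,4)
```

```text
wp [ 0.477 -0.246  0.2  ] 5 rows
[0, -0.0017, 0.0, 0.0281, -1.1, -0.6, -1.3],
[0, -0.0014, -0.0005, 0.0281, -1.1, -0.6, -1.3],
[0, -0.0011, -0.0011, 0.0281, -1.1, -0.6, -1.3],
[0, -0.0008, -0.0017, 0.0281, -1.2, -0.6, -1.2],
[0, -0.0004, -0.0023, 0.028, -1.1, -0.7, -1.3],
wp [ 0.477 -0.246  0.174] 1 rows
[0, 0.0, 0.0, 0.026, -0.0, 0.0, 0.0],
```

Emit:
play_rows(
  rows=[
    [0,-0.0017,0.0,0.0281,-1.1,-0.6,-1.3],
    [0,-0.0014,-0.0005,0.0281,-1.1,-0.6,-1.3],
    [0,-0.0011,-0.0011,0.0281,-1.1,-0.6,-1.3],
    [0,-0.0008,-0.0017,0.0281,-1.2,-0.6,-1.2],
    [0,-0.0004,-0.0023,0.028,-1.1,-0.7,-1.3],
    [0,0,0,0.018,0,0,0],
    [0,0,0,0.007,0,0,0],
    [0,0,0,0,0,0,0],
  ],
)

```text
clock: 7.82
tool_pos: [0.4783, -0.2473, 0.1787]
eef_rot: [1.0, -0.018, 0.003, 0.001]
contact_force: [-0.2, 0.1, -1.1]
opening: 0.242
finger_force: 60.0
```

Emit:
play_rows(
  rows=[
    [50,0,0,0,0,0,0],
    [50,0,0,0,0,0,0],
    [50,0,0,0,0,0,0],
    [50,-0.012,0,0,0,0,0],
    [50,-0.012,0,0,0,0,0],
    [0,0,0,0,0,0,0],
    [0,0,0,0,0,0,0],
    [0,0,0,0,0,0,0],
  ],
  grip_force=60,
)

```text
clock: 8.82
tool_pos: [0.455, -0.2461, 0.1778]
eef_rot: [1.0, -0.018, 0.003, 0.002]
contact_force: [-0.2, 0.1, -0.2]
opening: 0.244
finger_force: 60.0
```

Run:
```python
from plan import *
s=status.get_state();print(s['tool_pos'],s['eef_rot'],s['opening'],s['finger_force'],s['q'])
im=snap('top');cv2.imwrite('pics/top2.png',cv2.resize(im[150:270,330:430,::-1],None,fx=5,fy=5,interpolation=cv2.INTER_CUBIC))
```

```text
[ 0.45495442 -0.24605598  0.17783368] [ 0.99983643 -0.01782875  0.00257462  0.00162102] 0.24418521995910433 59.99984560534358 [ 0.30920552  0.95612174  0.16309613  2.03359707 -0.71935882  0.20107105
 -0.49414752]
```

View pics/top2.png

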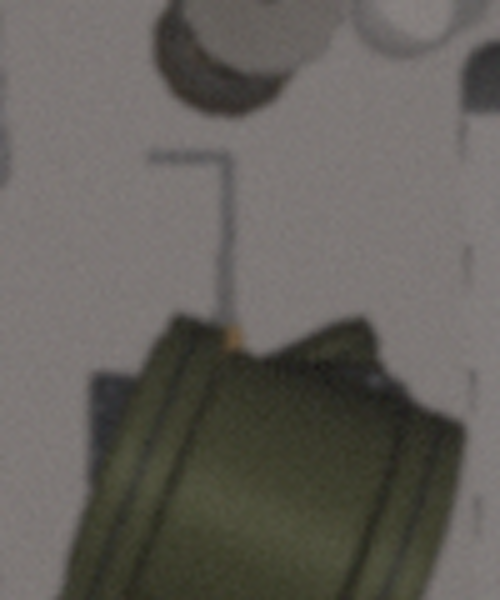

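Emit:
play_rows(
  rows=[
    [50,0,0,0,0,0,0],
    [50,0,0,0,0,0,0],
    [50,0,0,0.007,0,0,0],
    [50,0,0,0,0,0,0],
    [0,0,0,0,0,0,0],
    [0,0,0,0,0,0,0],
    [0,0,0,0,0,0,0],
  ],
  grip_force=60,
)

```text
clock: 9.75
tool_pos: [0.4547, -0.246, 0.1709]
eef_rot: [1.0, -0.018, 0.002, 0.002]
contact_force: [-1.0, 0.3, -0.3]
opening: 0.246
finger_force: 60.0
```

Run:
```python
from plan import *
s=status.get_state();print(s['tool_pos'],s['eef_rot'],s['contact_force'],s['q'])
el=onz('top',(375.6,181.2),.015);ti=onz('top',(330+152/5,150+157/5),.015);print(el,ti)
R=Ro.from_quat(s['eef_rot'])
print('tool frame',R.inv().apply(el-s['tool_pos']),R.inv().apply(ti-s['tool_pos']))
```

```text
[ 0.45465157 -0.246047    0.17088977] [ 0.99983448 -0.01797604  0.00234042  0.00154556] [-1.04980596  0.30564503 -0.34772624] [ 0.31709295  0.9682541   0.15003142  2.03324507 -0.72289115  0.18554403
 -0.4905611 ]
[ 0.63445891 -0.25612069  0.015     ] [ 0.63452136 -0.20641864  0.015     ]
tool frame [0.17931296 0.00313377 0.15675082] [ 0.17758914 -0.04653816  0.15659331]
```

```bash
sed -i 's/pm=(.155,-.025,.156)/pm=(.1785,-.022,.156)/' plan.py
python3 - <<'E'
from ik import *
s=status.get_state();q=np.array(s['q'])
W=[(s['tool_pos']+[0,0,.06],Ro.from_quat(s['eef_rot'])),hook(rel(-.09,-.2,0),24),hook(rel(-.09,-.075,0),24),hook(rel(-.004,-.07,0),24)]
for p,R in W+[hook(rel(-.004,0,0),24)]+[hook(eye(a),l) for a,l in((1.5,20),(1.2,14),(.9,8),(.6,4),(.3,2),(0,0))]:
    q,e,a=ik(p,R,q,.01);print(p.round(3),q.round(2),round(e,4),round(a,2))
rows(W,0,.04,5)
E
```

```text
[ 0.455 -0.246  0.231] [ 0.25  0.87  0.26  2.03 -0.67  0.32 -0.54] 0.0 0.0
[ 0.404 -0.211  0.426] [ 0.48  0.4  -0.04  2.19 -0.8   0.26 -0.31] 0.0 0.0
[ 0.396 -0.086  0.426] [ 0.14  0.33 -0.01  2.34 -0.91  0.1  -0.49] 0.0 0.0
[ 0.482 -0.076  0.426] [-0.07  0.43  0.22  2.14 -0.8   0.23 -0.64] 0.0 0.0
[ 0.477 -0.006  0.426] [-0.31  0.43  0.32  2.17 -0.81  0.19 -0.77] 0.0 0.0
[ 0.457 -0.008  0.435] [-0.4   0.41  0.46  2.18 -0.72  0.3  -0.85] 0.0 0.0
[ 0.428 -0.01   0.437] [-0.48  0.4   0.58  2.21 -0.62  0.41 -0.93] 0.0 0.0
[ 0.408 -0.011  0.427] [-0.51  0.42  0.62  2.23 -0.56  0.49 -0.97] 0.0 0.0
[ 0.396 -0.012  0.402] [-0.47  0.46  0.58  2.27 -0.58  0.48 -0.94] 0.0 0.0
[ 0.392 -0.012  0.364] [-0.39  0.53  0.47  2.31 -0.66  0.39 -0.87] 0.0 0.0
[ 0.402 -0.011  0.326] [-0.32  0.62  0.37  2.31 -0.71  0.33 -0.83] 0.0 0.0
wp [ 0.455 -0.246  0.231] 2 rows
[0, 0.0001, 0.0001, -0.03, 0.0, 0.0, 0.0],
[0, 0.0002, 0.0001, -0.03, 0.0, 0.0, 0.0],
wp [ 0.404 -0.211  0.426] 6 rows
[0, -0.0085, -0.0054, -0.0326, 0.2, 4.0, -0.9],
[0, -0.0061, -0.0056, -0.033, 0.2, 3.9, -0.9],
[0, -0.0038, -0.0058, -0.0334, 0.2, 4.0, -0.9],
[0, -0.0014, -0.006, -0.0335, 0.3, 3.9, -0.9],
[0, 0.001, -0.0062, -0.0335, 0.2, 4.0, -0.9],
[0, 0.0035, -0.0062, -0.0334, 0.3, 3.9, -1.0],
wp [ 0.396 -0.086  0.426] 4 rows
[0, 0.0, -0.0313, 0.0, -0.0, 0.0, 0.0],
[0, 0.0, -0.0312, 0.0, -0.0, 0.0, 0.0],
[0, 0.0, -0.0313, 0.0, -0.0, 0.0, 0.0],
[0, 0.0, -0.0312, 0.0001, -0.0, 0.0, 0.0],
wp [ 0.482 -0.076  0.426] 3 rows
[0, 0.0262, -0.0017, 0.0117, -0.0, 0.0, 0.0],
[0, 0.0262, -0.0017, 0.0116, -0.0, 0.0, 0.0],
[0, 0.0262, -0.0016, 0.0117, -0.0, 0.0, 0.0],
```

Emit:
play_rows(
  rows=[
    [0,0,0,-0.03,0,0,0],
    [0,0,0,-0.03,0,0,0],
    [0,-0.0085,-0.0054,-0.0326,0.2,4.0,-0.9],
    [0,-0.0061,-0.0056,-0.033,0.2,3.9,-0.9],
    [0,-0.0038,-0.0058,-0.0334,0.2,4.0,-0.9],
    [0,-0.0014,-0.006,-0.0335,0.3,3.9,-0.9],
    [0,0.001,-0.0062,-0.0335,0.2,4.0,-0.9],
    [0,0.0035,-0.0062,-0.0334,0.3,3.9,-1.0],
  ],
)

```text
clock: 10.75
tool_pos: [0.4028, -0.2107, 0.4269]
eef_rot: [0.978, 0.031, 0.208, -0.007]
contact_force: [0.7, -0.5, -1.8]
opening: 0.243
finger_force: 60.0
```

Run:
```python
from ik import *
s=status.get_state();print(s['q'].round(3),s['tool_pos'])
rows([hook(rel(-.06,-.085,0),24)],0,.03,4)
```

```text
[ 0.493  0.395 -0.058  2.192 -0.776  0.254 -0.338] [ 0.40281658 -0.21072929  0.42688598]
wp [ 0.427 -0.095  0.426] 4 rows
[0, 0.007, -0.0286, 0.0034, -0.0, -0.0, 0.0],
[0, 0.007, -0.0286, 0.0034, -0.0, -0.0, 0.0],
[0, 0.007, -0.0286, 0.0034, -0.0, -0.0, 0.0],
[0, 0.007, -0.0286, 0.0034, -0.0, -0.1, 0.0],
```

Emit:
play_rows(
  rows=[
    [0,0.007,-0.0286,0.0034,0,0,0],
    [0,0.007,-0.0286,0.0034,0,0,0],
    [0,0.007,-0.0286,0.0034,0,0,0],
    [0,0.007,-0.0286,0.0034,0,0,0],
    [0,0,0,0,0,0,0],
  ],
)

```text
clock: 11.38
tool_pos: [0.4275, -0.0927, 0.4248]
eef_rot: [0.978, 0.033, 0.207, -0.008]
contact_force: [-0.1, 0.2, -0.6]
opening: 0.244
finger_force: 60.0
```

Run:
```python
from ik import *
s=status.get_state();print(s['q'].round(3),s['tool_pos'])
R=Ro.from_quat(s['eef_rot']);
im=snap('side');cv2.imwrite('pics/side2.png',cv2.resize(im[140:280,180:360,::-1],None,fx=4.2,fy=4.2,interpolation=cv2.INTER_CUBIC))
for n,v in(('elbow',(.179,.003,.156)),('tip',(.178,-.047,.156))):
    P=s['tool_pos']+R.apply(v);uv=proj('side',P);print(n,P.round(3),uv.round(1),((uv-[180,140])*4.2).round())
print('eye',((proj('side',EYE)-[180,140])*4.2).round())
rows([hook(rel(-.004,-.07,0),24)],0,.02,4)
```

```text
[ 0.106  0.372  0.047  2.261 -0.812  0.144 -0.572] [ 0.42748691 -0.09265657  0.4247562 ]
elbow [ 0.654 -0.08   0.355] [283.3 169. ] [434. 122.]
tip [ 0.65  -0.03   0.354] [274.2 176.1] [395. 152.]
eye [257. 167.]
wp [ 0.482 -0.076  0.426] 3 rows
[0, 0.017, -0.0049, 0.0072, -0.0, 0.0, 0.0],
[0, 0.017, -0.0048, 0.0071, -0.0, 0.0, 0.1],
[0, 0.017, -0.0049, 0.0072, -0.1, 0.1, 0.0],
```

View pics/side2.png

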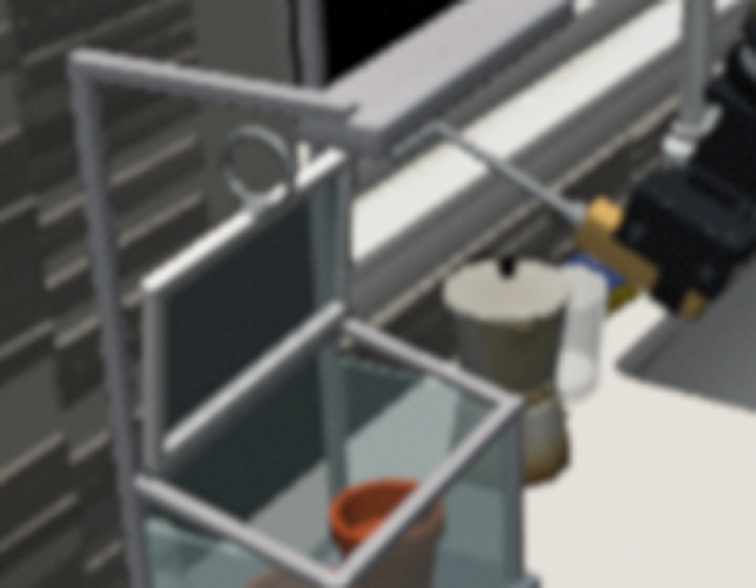

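Emit:
play_rows(
  rows=[
    [0,0.017,-0.0049,0.0072,0,0,0],
    [0,0.017,-0.0049,0.0072,0,0,0],
    [0,0.017,-0.0049,0.0072,0,0,0],
    [0,0,0,0,0,0,0],
  ],
)

```text
clock: 11.92
tool_pos: [0.4824, -0.0777, 0.4258]
eef_rot: [0.978, 0.03, 0.208, -0.006]
contact_force: [-0.4, 0.3, -1.0]
opening: 0.24
finger_force: 60.0
```

Run:
```python
from ik import *
s=status.get_state();print(s['q'].round(3),s['tool_pos'],s['contact_force'])
R=Ro.from_quat(s['eef_rot']);P=s['tool_pos']+R.apply((.1785,-.022,.156));print(P,P-EYE)
snap('top');print(spot('top','eye'))
rows([hook(rel(-.003,0,0),24)],0,.015,4)
```

```text
[-0.052  0.435  0.2    2.138 -0.771  0.222 -0.67 ] [ 0.48238546 -0.07766574  0.42579484] [-0.42318627  0.25800644 -0.96091817]
[ 0.70711795 -0.04175896  0.35587873] [ 0.00111795 -0.07175896 -0.00012127]
[(0.97, array([0.709, 0.037, 0.292])), (0.2, array([0.645, 0.037, 0.438]))]
wp [ 0.478 -0.006  0.426] 5 rows
[0, 0.0003, -0.0144, 0.0001, 0.0, 0.0, -0.0],
[0, 0.0003, -0.0143, 0.0001, 0.0, 0.0, -0.0],
[0, 0.0004, -0.0144, 0.0001, 0.0, 0.0, -0.0],
[0, 0.0003, -0.0143, 0.0001, 0.0, 0.0, -0.0],
[0, 0.0004, -0.0144, 0.0, 0.0, 0.1, -0.1],
```

Emit:
play_rows(
  rows=[
    [0,0.0003,-0.0144,0,0,0,0],
    [0,0.0003,-0.0144,0,0,0,0],
    [0,0.0003,-0.0144,0,0,0,0],
    [0,0.0003,-0.0144,0,0,0,0],
    [0,0.0003,-0.0144,0,0,0,0],
    [0,0,0,0,0,0,0],
  ],
)

```text
clock: 12.78
tool_pos: [0.4778, -0.0048, 0.4264]
eef_rot: [0.978, 0.031, 0.207, -0.007]
contact_force: [-0.4, -0.6, -0.2]
opening: 0.247
finger_force: 60.0
```

Run:
```python
from ik import *
s=status.get_state();print(s['q'].round(3),s['tool_pos'],s['contact_force'])
R=Ro.from_quat(s['eef_rot']);P=s['tool_pos']+R.apply((.1785,-.022,.156));print(P,P-EYE)
im=snap('side');im2=snap('top')
a=cv2.resize(im[140:240,200:300,::-1],(400,400),interpolation=cv2.INTER_CUBIC);b=cv2.resize(im2[100:200,230:330,::-1],(400,400),interpolation=cv2.INTER_CUBIC)
cv2.imwrite('pics/in.png',np.hstack([a,b]))
```

```text
[-0.3    0.429  0.308  2.172 -0.774  0.192 -0.817] [ 0.47783616 -0.00480669  0.42637047] [-0.38842254 -0.56944744 -0.18120911]
[0.70238965 0.03156071 0.35611813] [-0.00361035  0.00156071  0.00011813]
```

View pics/in.png

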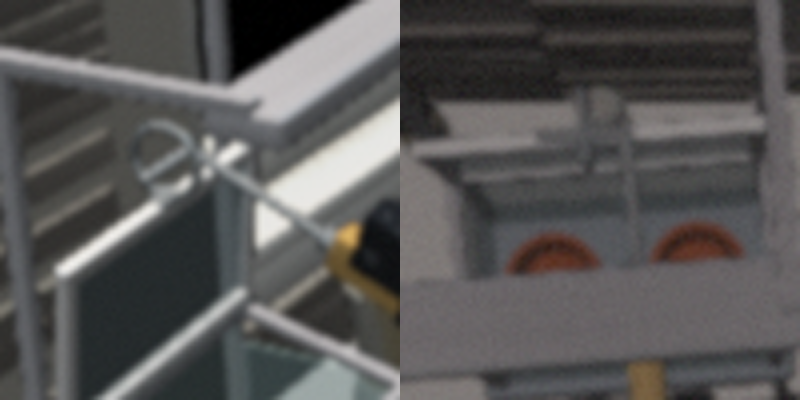

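```bash
cat > pull.py <<'E'
from ik import *
def wpt(al):  # prong polar angle
    f=al+.107+.25 # flap joint
    lean=np.interp(f,[0,.3,.6,.9,1.2,1.5,1.7],[0,2,4,8,14,20,24])
    r=np.interp(al,[-.36,.3],[.158,.152])
    P=HG+Ro.from_euler('z',GY).apply([-r*np.cos(al),-.001,r*np.sin(al)])
    p,R=hook(P,lean)
    c=Ro.from_euler('z',-GY).apply(p-[.666,.027,0]);n=np.array([np.cos(np.radians(lean)),np.sin(np.radians(lean))])
    return (p,R),lean,min(np.dot(np.array([-.11,z])-c[[0,2]],n) for z in(.429,.454))
if __name__=='__main__':
    import sys
    s=status.get_state();print(s['clock'],s['contact_force'].round(2),s['q'].round(2))
    Rm=Ro.from_quat(s['eef_rot']);P=s['tool_pos']+Rm.apply((.1785,-.022,.156));d=Ro.from_euler('z',-GY).apply(P-HG)
    print('prong polar',np.arctan2(d[2],-d[0]).round(3),np.hypot(d[0],d[2]).round(4),d[1].round(4))
    als=eval(sys.argv[1]);q=s['q'];W=[]
    for a in als:
        w,l,cl=wpt(a);q,e,an=ik(*w,q,.01);print(a,round(float(l),1),'clear',round(cl,3),q.round(2),round(e,4));W.append(w)
    rows(W,0,.03,9)
E
python3 pull.py "[1.4,1.33,1.26,1.19,1.12,1.05,.98,.91]"
```

```text
12.875 [ 0.19 -0.34 -0.87] [-0.3   0.43  0.31  2.17 -0.77  0.19 -0.82]
prong polar 1.431 0.1509 0.0006
1.4 24.0 clear 0.078 [-0.29  0.42  0.3   2.18 -0.78  0.18 -0.81] 0.0
1.33 23.7 clear 0.088 [-0.28  0.41  0.28  2.21 -0.78  0.17 -0.8 ] 0.0
1.26 22.3 clear 0.095 [-0.32  0.4   0.34  2.22 -0.75  0.21 -0.82] 0.0
1.19 20.9 clear 0.103 [-0.35  0.4   0.38  2.22 -0.73  0.24 -0.85] 0.0
1.12 19.5 clear 0.111 [-0.38  0.39  0.42  2.23 -0.7   0.27 -0.87] 0.0
1.05 18.1 clear 0.119 [-0.4   0.39  0.45  2.24 -0.68  0.29 -0.88] 0.0
0.98 16.7 clear 0.126 [-0.42  0.39  0.48  2.24 -0.66  0.32 -0.9 ] 0.0
0.91 15.3 clear 0.133 [-0.44  0.39  0.5   2.25 -0.64  0.34 -0.91] 0.0
wp [ 0.473 -0.008  0.427] 1 rows
[0, -0.0044, 0.0018, -0.0021, 0.0, 0.0, -0.1],
wp [ 0.463 -0.009  0.426] 1 rows
[0, -0.0097, 0.0, -0.0031, 0.0, -0.2, 0.0],
wp [ 0.455 -0.009  0.428] 1 rows
[0, -0.0066, 0.0, -0.0058, 0.0, -1.4, 0.0],
wp [ 0.447 -0.01   0.43 ] 1 rows
[0, -0.0068, 0.0, -0.0048, 0.0, -1.4, 0.0],
wp [ 0.439 -0.01   0.431] 1 rows
[0, -0.0067, -0.0, -0.0037, 0.0, -1.4, 0.0],
wp [ 0.432 -0.011  0.432] 1 rows
[0, -0.0067, -0.0, -0.0028, 0.0, -1.4, 0.0],
wp [ 0.425 -0.011  0.431] 1 rows
[0, -0.0065, -0.0, -0.0018, 0.0, -1.4, 0.0],
wp [ 0.419 -0.011  0.43 ] 1 rows
[0, -0.0062, -0.0, -0.0008, 0.0, -1.4, 0.0],
```

Emit:
play_rows(
  rows=[
    [0,-0.0044,0.0018,-0.0021,0,0,0],
    [0,-0.0097,0,-0.0031,0,-0.2,0],
    [0,-0.0066,0,-0.0058,0,-1.4,0],
    [0,-0.0068,0,-0.0048,0,-1.4,0],
    [0,-0.0067,0,-0.0037,0,-1.4,0],
    [0,-0.0067,0,-0.0028,0,-1.4,0],
    [0,-0.0065,0,-0.0018,0,-1.4,0],
    [0,-0.0062,0,-0.0008,0,-1.4,0],
  ],
)

```text
clock: 13.88
tool_pos: [0.4193, -0.0105, 0.4301]
eef_rot: [0.991, 0.031, 0.133, -0.004]
contact_force: [1.2, -0.1, -0.1]
opening: 0.243
finger_force: 60.0
```

```bash
python3 pull.py "[.84,.77,.7,.63,.56,.49,.42,.35]"
python3 - <<'E'
from h import *
im=snap('side');cv2.imwrite('pics/p1.png',cv2.resize(im[140:290,190:370,::-1],None,fx=4,fy=4,interpolation=cv2.INTER_CUBIC))
E
```

```text
13.875 [ 1.17 -0.11 -0.13] [-0.44  0.39  0.51  2.25 -0.65  0.34 -0.91]
prong polar 0.91 0.1518 -0.0
0.84 13.9 clear 0.14 [-0.45  0.39  0.53  2.26 -0.63  0.36 -0.91] 0.0
0.77 12.5 clear 0.146 [-0.46  0.39  0.54  2.26 -0.62  0.38 -0.92] 0.0
0.7 11.1 clear 0.152 [-0.47  0.4   0.55  2.27 -0.61  0.4  -0.93] 0.0
0.63 9.7 clear 0.156 [-0.47  0.41  0.56  2.27 -0.6   0.41 -0.94] 0.0
0.56 8.3 clear 0.16 [-0.47  0.42  0.57  2.27 -0.59  0.43 -0.94] 0.0
0.49 7.3 clear 0.164 [-0.47  0.43  0.56  2.28 -0.59  0.43 -0.93] 0.0
0.42 6.4 clear 0.167 [-0.45  0.44  0.55  2.29 -0.6   0.43 -0.93] 0.0
0.35 5.4 clear 0.169 [-0.44  0.45  0.54  2.3  -0.61  0.42 -0.92] 0.0
wp [ 0.414 -0.012  0.429] 1 rows
[0, -0.0059, 0.0009, -0.0, -0.0, -1.4, 0.0],
wp [ 0.409 -0.012  0.426] 1 rows
[0, -0.0054, -0.0, 0.001, -0.0, -1.4, 0.0],
wp [ 0.404 -0.012  0.423] 1 rows
[0, -0.0048, -0.0, 0.0018, -0.0, -1.4, 0.0],
wp [ 0.401 -0.013  0.42 ] 1 rows
[0, -0.0042, -0.0, 0.0027, -0.0, -1.4, 0.0],
wp [ 0.398 -0.013  0.416] 1 rows
[0, -0.0035, -0.0, 0.0033, -0.0, -1.4, 0.0],
wp [ 0.395 -0.013  0.411] 1 rows
[0, -0.0037, -0.0, 0.0051, -0.0, -1.0, 0.0],
wp [ 0.392 -0.013  0.404] 1 rows
[0, -0.0033, -0.0, 0.006, -0.0, -0.9, 0.0],
wp [ 0.391 -0.013  0.398] 1 rows
[0, -0.0025, -0.0, 0.0065, -0.0, -1.0, 0.0],
```

View pics/p1.png

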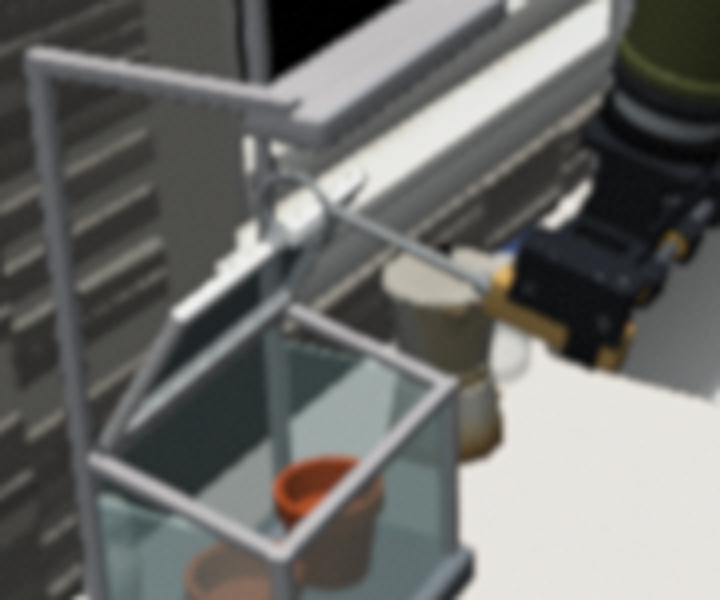

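Emit:
play_rows(
  rows=[
    [0,-0.0059,0,0,0,-1.4,0],
    [0,-0.0054,0,0.001,0,-1.4,0],
    [0,-0.0048,0,0.0018,0,-1.4,0],
    [0,-0.0042,0,0.0027,0,-1.4,0],
    [0,-0.0035,0,0.0033,0,-1.4,0],
    [0,-0.0037,0,0.0051,0,-1.0,0],
    [0,-0.0033,0,0.006,0,-0.9,0],
    [0,-0.0025,0,0.0065,0,-1.0,0],
  ],
)

```text
clock: 14.92
tool_pos: [0.3909, -0.0121, 0.397]
eef_rot: [0.998, 0.031, 0.047, -0.002]
contact_force: [1.6, 0.2, 0.6]
opening: 0.245
finger_force: 60.0
```

```bash
python3 pull.py "[.28,.21,.14,.07,0,-.07,-.14,-.2]"; python3 -c "
from h import *
snap('side');print(spot('side','eye'))"
```

```text
14.925 [1.62 0.17 0.56] [-0.45  0.45  0.54  2.3  -0.61  0.42 -0.92]
prong polar 0.347 0.1516 0.0002
0.28 4.5 clear 0.171 [-0.43  0.47  0.53  2.3  -0.61  0.42 -0.91] 0.0
0.21 3.8 clear 0.173 [-0.42  0.48  0.51  2.31 -0.63  0.4  -0.9 ] 0.0
0.14 3.3 clear 0.174 [-0.4   0.5   0.48  2.32 -0.65  0.38 -0.88] 0.0
0.07 2.8 clear 0.175 [-0.37  0.52  0.45  2.33 -0.67  0.36 -0.86] 0.0
0 2.4 clear 0.174 [-0.35  0.54  0.42  2.34 -0.69  0.34 -0.85] 0.0
-0.07 1.9 clear 0.173 [-0.33  0.56  0.39  2.34 -0.7   0.32 -0.84] 0.0
-0.14 1.4 clear 0.171 [-0.31  0.58  0.36  2.34 -0.72  0.3  -0.83] 0.0
-0.2 1.0 clear 0.169 [-0.3   0.6   0.34  2.34 -0.73  0.28 -0.82] 0.0
wp [ 0.39  -0.013  0.391] 1 rows
[0, -0.0021, 0.001, 0.0063, -0.0, -0.9, 0.0],
wp [ 0.388 -0.013  0.383] 1 rows
[0, -0.002, 0.0, 0.0077, -0.0, -0.7, 0.0],
wp [ 0.387 -0.013  0.374] 1 rows
[0, -0.0019, 0.0, 0.0088, -0.0, -0.5, 0.0],
wp [ 0.386 -0.013  0.365] 1 rows
[0, -0.0011, 0.0, 0.009, -0.0, -0.5, 0.0],
wp [ 0.386 -0.013  0.355] 1 rows
[0, -0.0003, 0.0, 0.0093, -0.0, -0.4, 0.0],
wp [ 0.387 -0.013  0.346] 1 rows
[0, 0.0006, 0.0, 0.0094, -0.0, -0.5, 0.0],
wp [ 0.389 -0.013  0.337] 1 rows
[0, 0.0014, 0.0, 0.0095, -0.0, -0.5, 0.0],
wp [ 0.391 -0.013  0.329] 1 rows
[0, 0.0019, 0.0001, 0.0081, -0.0, -0.4, 0.0],
[(0.64, array([0.657, 0.046, 0.238])), (0.2, array([0.641, 0.08 , 0.147]))]
```

Emit:
play_rows(
  rows=[
    [0,-0.0021,0,0.0063,0,-0.9,0],
    [0,-0.002,0,0.0077,0,-0.7,0],
    [0,-0.0019,0,0.0088,0,-0.5,0],
    [0,-0.0011,0,0.009,0,-0.5,0],
    [0,-0.0003,0,0.0093,0,-0.4,0],
    [0,0.0006,0,0.0094,0,-0.5,0],
    [0,0.0014,0,0.0095,0,-0.5,0],
    [0,0.0019,0,0.0081,0,-0.4,0],
  ],
)

```text
clock: 16.02
tool_pos: [0.3915, -0.0121, 0.3284]
eef_rot: [0.999, 0.031, 0.009, -0.0]
contact_force: [0.7, -0.0, -0.2]
opening: 0.246
finger_force: 60.0
```

```bash
python3 pull.py "[-.25,-.29,-.33,-.36,-.39]"
```

```text
16.025 [ 0.72 -0.02 -0.22] [-0.3   0.6   0.34  2.34 -0.73  0.29 -0.81]
prong polar -0.202 0.1563 0.0001
-0.25 0.7 clear 0.166 [-0.29  0.61  0.32  2.34 -0.74  0.27 -0.81] 0.0
-0.29 0.4 clear 0.163 [-0.28  0.62  0.31  2.33 -0.75  0.27 -0.8 ] 0.0
-0.33 0.2 clear 0.161 [-0.27  0.64  0.3   2.33 -0.75  0.26 -0.8 ] 0.0
-0.36 0.0 clear 0.158 [-0.27  0.65  0.29  2.33 -0.76  0.26 -0.8 ] 0.0
-0.39 0.0 clear 0.157 [-0.26  0.66  0.28  2.33 -0.76  0.24 -0.79] 0.0
wp [ 0.393 -0.013  0.322] 1 rows
[0, 0.0017, 0.001, 0.0065, -0.0, -0.3, 0.0],
wp [ 0.395 -0.013  0.317] 1 rows
[0, 0.002, 0.0, 0.0053, -0.0, -0.3, 0.0],
wp [ 0.398 -0.013  0.311] 1 rows
[0, 0.0022, 0.0, 0.0053, -0.0, -0.2, 0.0],
wp [ 0.4   -0.013  0.307] 1 rows
[0, 0.0019, 0.0, 0.004, -0.0, -0.2, 0.0],
wp [ 0.401 -0.013  0.303] 1 rows
[0, 0.0017, 0.0, 0.0044, -0.0, -0.0, 0.0],
```

Emit:
play_rows(
  rows=[
    [0,0.0017,0,0.0065,0,-0.3,0],
    [0,0.002,0,0.0053,0,-0.3,0],
    [0,0.0022,0,0.0053,0,-0.2,0],
    [0,0,0,0,0,0,0],
  ],
)

```text
clock: 16.52
tool_pos: [0.3976, -0.0117, 0.3117]
eef_rot: [1.0, 0.031, 0.002, -0.0]
contact_force: [0.5, -1.4, -0.4]
opening: 0.242
finger_force: 60.0
```

Emit:
play_rows(
  rows=[
    [0,0.0019,0,0.004,0,-0.2,0],
    [0,0,0,0,0,0,0],
  ],
)

```text
clock: 16.77
tool_pos: [0.3995, -0.0116, 0.308]
eef_rot: [1.0, 0.031, 0.001, -0.0]
contact_force: [-0.0, 0.6, 1.2]
opening: 0.243
finger_force: 60.0
```

```bash
python3 pull.py "[-.39]"
python3 - <<'E'
from h import *
im=snap('side');im2=snap('top')
a=cv2.resize(im[180:280,200:300,::-1],(400,400),interpolation=cv2.INTER_CUBIC);b=cv2.resize(im2[100:200,230:330,::-1],(400,400),interpolation=cv2.INTER_CUBIC)
cv2.imwrite('pics/p2.png',np.hstack([a,b]))
from fit import wp
G=(.6663,.0272,.0622)
for q in(0,.1,.2):
    for n,X in(('eye',(-.15,0,0)),('cl',(-.125,.11,.005)),('cr',(-.125,-.11,.005))):
        P=wp((*G,q),'f',X);print(q,n,((proj('side',P)-[200,180])*4).round(),((proj('top',P)-[230,100])*4+[400,0]).round())
E
```

```text
16.775 [-0.03  0.62  1.24] [-0.27  0.65  0.29  2.33 -0.76  0.26 -0.8 ]
prong polar -0.355 0.1574 0.0001
-0.39 0.0 clear 0.157 [-0.26  0.66  0.28  2.33 -0.77  0.24 -0.79] 0.0
wp [ 0.401 -0.013  0.303] 1 rows
[0, 0.0017, 0.001, 0.0051, -0.0, -0.1, 0.0],
0 eye [358. 304.] [627. 376.]
0 cl [234. 372.] [467. 354.]
0 cr [403. 203.] [779. 330.]
0.1 eye [361. 286.] [625. 378.]
0.1 cl [236. 355.] [463. 354.]
0.1 cr [405. 188.] [780. 330.]
0.2 eye [363. 266.] [624. 378.]
0.2 cl [236. 337.] [460. 353.]
0.2 cr [406. 172.] [780. 329.]
```

View pics/p2.png

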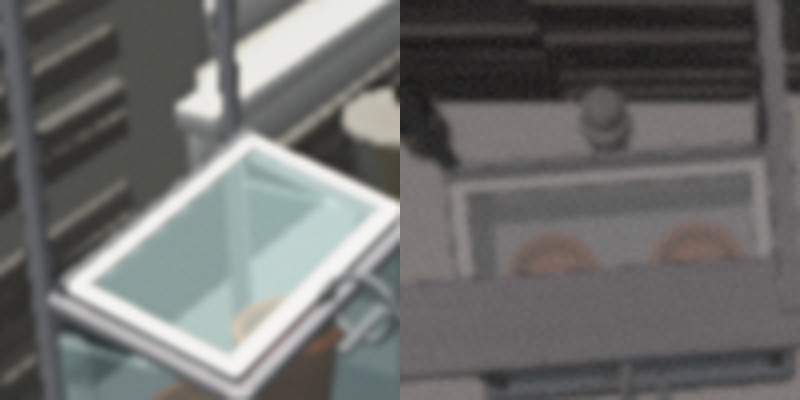

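Emit:
play_rows(
  rows=[
    [0,0.001,0,0.003,0,0,0],
    [0,0,0,0.002,0,0,0],
    [0,0,0,0,0,0,0],
  ],
)

```text
clock: 17.25
tool_pos: [0.4003, -0.0117, 0.3029]
eef_rot: [1.0, 0.031, 0.0, -0.0]
contact_force: [-1.4, -0.8, 3.0]
opening: 0.25
finger_force: 60.0
```

Emit:
play_rows(
  rows=[
    [0,0,0,0.003,0,0,0],
    [0,0,0,0,0,0,0],
  ],
)

```text
clock: 17.5
tool_pos: [0.4004, -0.0116, 0.2999]
eef_rot: [1.0, 0.031, 0.0, -0.0]
contact_force: [-1.8, -0.4, 2.8]
opening: 0.246
finger_force: 60.0
```

```bash
python3 pull.py "[-.39]"
python3 - <<'E'
from h import *
im=snap('side');cv2.imwrite('pics/p3.png',im[:,:,::-1]);
a=cv2.imread('pics/p2.png')[:, :400];b=cv2.resize(im[180:280,200:300,::-1],(400,400),interpolation=cv2.INTER_CUBIC)
A=a[330:,190:260].astype(np.float32).mean(2);B=b[330:,190:260].astype(np.float32).mean(2)
print(cv2.phaseCorrelate(A,B,cv2.createHanningWindow(A.shape[::-1],cv2.CV_32F)))
A=a[130:400,60:400].astype(np.float32).mean(2);B=b[130:400,60:400].astype(np.float32).mean(2)
print(abs(A-B).mean(), cv2.phaseCorrelate(A,B,cv2.createHanningWindow(A.shape[::-1],cv2.CV_32F)))
E
```

```text
17.5 [-1.8  -0.41  2.78] [-0.25  0.66  0.26  2.33 -0.77  0.23 -0.79]
prong polar -0.405 0.1598 0.0001
-0.39 0.0 clear 0.157 [-0.26  0.66  0.28  2.33 -0.77  0.24 -0.79] 0.0
wp [ 0.401 -0.013  0.303] 1 rows
[0, 0.0009, 0.001, -0.0031, -0.0, -0.1, 0.0],
((0.12405164951744041, -0.17432022245432677), 0.842025308697312)
0.7064307 ((-0.0093053857837333, -0.00559097469789549), 0.5256651311646764)
```

Emit:
play_rows(
  rows=[
    [0,0,0,-0.005,0,0,0],
    [0,0.003,0,-0.005,0,0,0],
    [0,0.003,0,-0.005,0,0,0],
    [0,0,0,0,0,0,0],
  ],
)

```text
clock: 18.05
tool_pos: [0.4068, -0.0109, 0.3154]
eef_rot: [0.999, 0.032, 0.001, -0.0]
contact_force: [0.1, -0.2, -0.4]
opening: 0.247
finger_force: 60.0
```

Emit:
play_rows(
  rows=[
    [0,0,0.008,0,0,0,0],
    [0,0,0.01,0,0,0,0],
    [0,0,0.01,0,0,0,0],
    [0,0,0,0,0,0,0],
  ],
)

```text
clock: 18.55
tool_pos: [0.4081, -0.0403, 0.315]
eef_rot: [1.0, 0.03, 0.001, 0.0]
contact_force: [0.9, 1.1, -0.8]
opening: 0.245
finger_force: 60.0
```

Run:
```python
from h import *
s=status.get_state();print(s['contact_force'])
im=snap('side');o=cv2.imread('pics/p3.png')[:,:,::-1]
f=lambda i:cv2.resize(i[180:280,200:300],(400,400),interpolation=cv2.INTER_CUBIC).astype(np.float32).mean(2)
for sl in((slice(330,400),slice(190,260)),(slice(140,390),slice(60,300))):
    A=np.ascontiguousarray(f(o)[sl]);B=np.ascontiguousarray(f(im)[sl]);print(abs(A-B).mean(),cv2.phaseCorrelate(A,B,cv2.createHanningWindow(A.shape[::-1],cv2.CV_32F)))
```

```text
[ 0.86818671  1.0560203  -0.75159989]
0.97108835 ((0.13278859287535028, 0.03837096609960611), 0.8471871309074355)
0.98962784 ((0.013504987922971168, -0.03341221996222998), 0.50255041847229)
```

Emit:
play_rows(
  rows=[
    [0,0,0.01,0,0,0,0],
    [0,0,0.012,0,0,0,0],
    [0,0,0.012,0,0,0,0],
    [0,0,0.016,0,0,0,0],
    [0,0,0,0,0,0,0],
  ],
)

```text
clock: 19.23
tool_pos: [0.4113, -0.0906, 0.3151]
eef_rot: [1.0, 0.03, 0.001, 0.0]
contact_force: [-0.5, 0.0, -1.4]
opening: 0.242
finger_force: 60.0
```

Run:
```python
from plan import *
s=status.get_state();print(s['contact_force'],s['tool_pos'])
im=snap('side');o=cv2.imread('pics/p3.png')[:,:,::-1]
f=lambda i:cv2.resize(i[180:280,200:300],(400,400),interpolation=cv2.INTER_CUBIC).astype(np.float32).mean(2)
for sl in((slice(330,400),slice(190,260)),(slice(140,390),slice(60,300))):
    A=np.ascontiguousarray(f(o)[sl]);B=np.ascontiguousarray(f(im)[sl]);print(abs(A-B).mean(),cv2.phaseCorrelate(A,B,cv2.createHanningWindow(A.shape[::-1],cv2.CV_32F)))
cv2.imwrite('pics/p4.png',im[:,:,::-1])
R=Ro.from_quat(s['eef_rot'])
for n,v in(('elbow',(.179,.003,.156)),('tip',(.178,-.047,.156)),('mid',(.1,0.001,.156))):
    P=s['tool_pos']+R.apply(v);print(n,P.round(3),proj('side',P).round(1))
# steel/pole mask
for m in finder.regions_of('side','pole')[:1]:
    k=np.array(m['mask']);v,u=np.where(k);print(m['score'],k.sum(),u.min(),u.max(),v.min(),v.max())
    for c in range(u.min(),u.max()+1,2): print(c,v[u==c].min(),v[u==c].max(),end='; ') if (u==c).any() else 0
rows([tcp(.335,-.2,.178,0,0,0)],0,.045,4)
```

```text
[-0.51010793  0.03401398 -1.39412716] [ 0.4113157  -0.09064352  0.31511762]
2.3055782 ((0.024985212582578242, 0.1116614468926187), 0.8556106903670747)
2.26305 ((-0.011903465116887446, -0.019408776749472167), 0.5515718084335327)
elbow [ 0.59  -0.083  0.159] [306.1 239.9]
tip [ 0.586 -0.033  0.159] [298.  248.8]
mid [ 0.511 -0.086  0.159] [332.6 246.7]
0.57 171 301 378 239 263
301 243 244; 303 241 242; 305 239 241; 307 239 240; 309 239 241; 311 239 241; 313 240 242; 315 240 242; 317 241 243; 319 242 243; 321 243 243; 341 248 249; 345 253 254; 347 254 255; 349 254 256; 351 255 256; 353 255 257; 355 256 257; 357 256 258; 359 257 258; 371 258 262; 373 252 263; 375 251 262; 377 252 259; wp [ 0.335 -0.2    0.178] 5 rows
[0, -0.0166, 0.0212, 0.0274, -0.0, -0.0, 0.7],
[0, -0.0164, 0.0214, 0.0273, -0.0, -0.0, 0.7],
[0, -0.0161, 0.0216, 0.0274, -0.0, -0.0, 0.7],
[0, -0.0158, 0.0218, 0.0273, -0.0, -0.0, 0.7],
[0, -0.0155, 0.022, 0.0274, -0.1, -0.1, 0.8],
```

Run:
```python
from plan import *
rows([tcp(.43,-.21,.30,-1,0,0),tcp(.448,-.246,.185,-2,0,0),tcp(.448,-.246,.172,-2,0,0)],0,.035,4)
```

```text
wp [ 0.43 -0.21  0.3 ] 4 rows
[0, 0.0028, 0.0305, 0.0037, -0.0, -0.0, 1.1],
[0, 0.0034, 0.0304, 0.0037, -0.0, -0.0, 1.2],
[0, 0.004, 0.0303, 0.0037, -0.0, -0.0, 1.1],
[0, 0.0047, 0.0302, 0.0038, -0.1, -0.1, 1.2],
wp [ 0.448 -0.246  0.185] 4 rows
[0, 0.0047, 0.0089, 0.0287, 0.0, 0.0, 0.2],
[0, 0.0047, 0.0089, 0.0288, 0.0, 0.0, 0.3],
[0, 0.0048, 0.0088, 0.0287, 0.0, 0.0, 0.2],
[0, 0.0047, 0.0089, 0.0288, 0.0, 0.0, 0.3],
wp [ 0.448 -0.246  0.172] 1 rows
[0, 0.0001, -0.0, 0.013, 0.0, 0.0, -0.0],
```

Emit:
play_rows(
  rows=[
    [0,0.0028,0.0305,0.0037,0,0,1.1],
    [0,0.0034,0.0304,0.0037,0,0,1.2],
    [0,0.004,0.0303,0.0037,0,0,1.1],
    [0,0.0047,0.0302,0.0038,0,0,1.2],
    [0,0.0047,0.0089,0.0287,0,0,0.2],
    [0,0.0047,0.0089,0.0287,0,0,0.3],
    [0,0.0047,0.0089,0.0287,0,0,0.2],
    [0,0.0047,0.0089,0.0287,0,0,0.3],
  ],
)

```text
clock: 20.32
tool_pos: [0.4487, -0.2454, 0.1842]
eef_rot: [1.0, -0.017, 0.001, -0.001]
contact_force: [1.1, 0.2, -1.6]
opening: 0.245
finger_force: 60.0
```

Emit:
play_rows(
  rows=[
    [0,0,0,0.006,0,0,0],
    [0,0,0,0.004,0,0,0],
    [0,0,0,0.002,0,0,0],
    [0,0,0,0,0,0,0],
  ],
)

```text
clock: 20.82
tool_pos: [0.4485, -0.2456, 0.1739]
eef_rot: [1.0, -0.017, 0.001, -0.0]
contact_force: [1.2, -0.0, -0.8]
opening: 0.24
finger_force: 60.0
```

Down another 3 mm, then release and lift away.

Emit:
play_rows(
  rows=[
    [0,0,0,0.002,0,0,0],
    [0,0,0,0.001,0,0,0],
    [0,0,0,0,0,0,0],
    [25,0,0,0,0,0,0],
    [40,0,0,0,0,0,0],
    [50,0,0,0,0,0,0],
    [50,0,0,0,0,0,0],
  ],
)

```text
clock: 21.7
tool_pos: [0.4483, -0.2459, 0.1702]
eef_rot: [1.0, -0.018, 0.001, -0.0]
contact_force: [0.3, 0.0, -0.4]
opening: 0.497
finger_force: 0.0
```

Emit:
play_rows(
  rows=[
    [50,0,0,-0.01,0,0,0],
    [50,0,0,-0.03,0,0,0],
    [50,0,0,-0.04,0,0,0],
    [50,0,0,-0.04,0,0,0],
    [50,0,0,0,0,0,0],
    [50,0,0,0,0,0,0],
  ],
)

```text
clock: 22.45
tool_pos: [0.448, -0.2455, 0.2902]
eef_rot: [1.0, -0.017, 0.001, -0.0]
contact_force: [-0.6, -0.2, -0.6]
opening: 0.496
finger_force: 0.0
```

Run:
```python
from plan import *
s=status.get_state();print(s['clock'],s['finger_force'],s['tool_pos'],s['contact_force'])
im=snap('side');print(spot('side','pole_grip'),spot('side','coffee_pot'),spot('side','garlic'))
o=cv2.imread('pics/p3.png')[:,:,::-1]
f=lambda i:cv2.resize(i[180:280,200:300],(400,400),interpolation=cv2.INTER_CUBIC).astype(np.float32).mean(2)
A=np.ascontiguousarray(f(o)[140:390,60:300]);B=np.ascontiguousarray(f(im)[140:390,60:300]);print(abs(A-B).mean(),cv2.phaseCorrelate(A,B,cv2.createHanningWindow(A.shape[::-1],cv2.CV_32F)))
for m in finder.regions_of('side','pole')[:1]:
    v,u=np.where(np.array(m['mask']));print(u.min(),v[u==u.min()].mean(),v.min());
print(proj('side',(.6275,-.202,.015)),proj('side',(.6275,-.252,.015)))
```

```text
22.45 0.0 [ 0.44804162 -0.24548507  0.29020705] [-0.56553286 -0.15515294 -0.64605969]
[] [(0.66, array([ 0.685, -0.234,  0.123]))] [(0.79, array([ 0.364, -0.056,  0.033]))]
5.7445 ((-0.05080818872025361, -0.04052160909154168), 0.4815442747751872)
316 258.5 252
[315.19489225 260.04052666] [322.80589    252.38039266]
```

```bash
python3 -c "
from plant import r
print(r.finish_job())"
```

```text
the job is handed in; nothing more can be done
None
```

The job is handed in at about 22.5 s. By my last checks the flap is shut, the pole is unhooked and lying flat on the worktop, and the coffee pot and garlic have not moved, but the hand-in call gave no verdict.

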